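# Pack the microscope's optics kit into its case

## Robot

A 7-joint arm with a two-finger parallel gripper is mounted at the origin on the work surface. World frame = base frame: x ahead of the robot, y to its left, z up, the work surface at z = 0. Lengths are in mm, angles in rad, forces in N, time in s.
With the tool pointing down it reaches from about 400 to 850 mm from the base axis. Payload 10.4 kg.
Tool frame: the origin (TCP) lies at the very end of the fingers, on their centre line; the grasp point (between the pads) lies 19 mm behind it; z points along the fingers, x is the direction in which the jaws open and shut, and the axes are right-handed (so a half turn about z gives the same grasp; the last joint's range is limited). The gripper opens to 85 mm and grips with 20 to 120 N. Pads are 22 mm wide; open, the fingers measure 114 mm over their backs; the gripper's body (76 mm by 85 mm) begins 54 mm behind the grasp point. The pads swing forward as they close: fully open they stand 13 mm farther back than shut.
Start: joints at [1.177, 0.332, -0.065, 1.46, 0.022, 1.35, -0.088], TCP at [226.498, -582.537, 231.338] pointing down, gripper open.
Joint ranges: [-2.6, 2.6], [-0.5, 2.12], [-1.47, 1.34], [0.16, 2.42], [-1.27, 4.41], [0.06, 2.06], [-2.6, 2.6]. Speed limits (rad/s): [2.22, 2.22, 2.79, 2.79, 3.14, 3.14, 3.14].

## Interface

Orientations are given as a unit quaternion [w, x, y, z].
In Python, from plant import env gives the robot as it stands.
- The arm moves only by the tool play_rows, never from a script. Its argument "deltas" is a list of rows, each an object of numbers: "x", "y", "z": the shift along the world's x, y, z in cm; "wx", "wy", "wz": the turn, a rotation vector about the world's x, y, z in rad; "jaw": the closure in counts, from 0 (fully open) to 255 (shut). In form: [{"x": .., "y": .., "z": .., "wx": .., "wy": .., "wz": .., "jaw": ..}, ...]. A call has 1 to 5 rows; each row is the pose to reach, as a shift and turn from the pose commanded when the call began; what a row does not reach only later rows make up. A row lasts 1/10 s, in which the tool goes at most 50 mm and 8.59 degrees, less where a joint would pass 70% of its speed; a pose out of reach is approached as far as the arm can. A call with a gripper value outside its range is refused whole. The fingers move at their own pace and stop on an object; the grip force is fixed at half the most. Time passes only in rows, so rows that repeat a pose let the fingers close. It gives the time, the measured TCP pose, the force and the opening at its end, in the units of the state.
- env.get_obs(): the state, without advancing time (a new reading comes with each control period).
- env.capture(name): name is "side" or "top" or "wrist"; returns a dict with "frame" (420x560x3 uint8, blue, green, red), "intrinsics" (3x3 intrinsics, pixels), "R" (3x3) and "t" (3): a world point X has camera coordinates R X + t; the wrist camera has in their place "hand_eye" (4x4, takes a point from camera to tool coordinates, whose origin is the TCP and whose axes are the tool frame's). Camera axes: x right, y down, z forward; pixel columns grow to the right and rows downward; lengths in mm; the calibration is good to about 2 mm. A picture is of the moment at which its call begins: read the wrist's pose just before it. There is no depth.
- env.job_done(): hands the job in, once; it reports no verdict.
Trained networks look in the newest picture that a camera, given by its name, has taken for a name from the list of things; names that differ only in an ending like _2 or _b are one class to them, and where a whole thing is asked for, a point or a joint stands for the part that bears it (a point fixed in the world has none). Each returns a list of dicts, best first, with "conf" (0 to 1); they miss things now and then, are a little off and sometimes report something else, mostly with a low value. They report only what shows in the picture. A call takes as long as a camera call. They do not tell look-alikes from the thing itself.
- env.spot_in(target, camera): "extent" ([left, top, right, bottom] in pixels, round what is visible of it).
- env.cut_out(target, camera): "mask" (420x560 bool, what is visible of it) and "extent" ([left, top, right, bottom] in pixels, round what is visible of it).
- env.tip_of(target, camera): "location" ([column, row] in pixels: a listed point, or the origin of a listed thing).
The state is a dict: "time": time; "joint_positions": joint angles; "qvel": joint speeds; "tau": joint torques, N m; "tcp_pos": TCP position; "tcp_rot": TCP orientation; "ft_force": force on the tool from outside, world axes, zero at the start; "torque": the same for the moment, N m; "width": opening from 0.0 (shut) to 1.0 (fully open).
Only numpy, scipy, OpenCV 4.12 (cv2) and the standard library are available. Lean on these libraries where they do the work, as an engineer would, in place of code of your own. Each camera call takes 0.05 s, during which the arm holds its last target.

## Task

Pack the loose optics into the open case: the tapered objective, the condenser lens with its glass dome, the square filter cube and the flat prism slider, each set upright as it stands now, right down in the foam well cut to its shape (small round, large round, square, long slot). Set each one down, do not drop it. Leave the empty canister and the open camera adapter tube standing where they are; they are not part of the kit.

Things in the scene. Friction and masses are not known exactly. Their poses are not given: they have to be found in the camera images.
- objective: Microscope objective: steel barrel, 32 mm in diameter from 5.5 to 40 mm up, then tapering to a 14 mm nose; 60 mm tall in all, standing on its 25 mm wide thread with the nose up; a black and a thin grey band round the barrel. About 0.15 kg. Belongs in the small round well. Loose, stands on the bench. Origin: centre of its underside; z up. 
- condenser_lens: Condenser lens: short black drum, 50 mm in diameter (knurled ring to 51 mm) and 36 mm high, with a 44 mm steel rim up to 40 mm and a shallow pale glass dome on top, 44 mm tall over the glass. About 0.22 kg. Belongs in the large round well. Loose, stands on the bench. Origin: centre of its underside; z up. 
- filter_cube: Fluorescence filter cube: grey metal block 40 x 40 mm, 44 mm tall, with a round dark window on top and one in its -x side. About 0.12 kg. Belongs in the square well. Loose, stands on the bench. Origin: centre of its underside; z up. x and y square to its side faces.
- prism_slider: Prism slider: flat aluminium bar 72 mm long (x), 24 mm wide (y) and 18 mm thick (z), with a small round window in its top. About 0.07 kg. Belongs in the long slot. Loose, stands on the bench. Origin: centre of its underside; z up. It lies flat, at any yaw.
- well_small_round: Small round well 48 mm wide, 10 mm deep: floor 6 mm above origin. Grey foam block 98 x 98 x 16 mm, one of four lying 2 x 2, 100 mm apart, in a fixed shallow open aluminium case (210 mm square, rim level with the block tops, 20 mm over the bench); which corner varies, the case is turned a little. Origin: centre of the block's underside, 4 mm over the bench; z up, x, y along its edges. 
- well_large_round: Large round well 66 mm wide, 10 mm deep: floor 6 mm above origin. Grey foam block 98 x 98 x 16 mm, one of four lying 2 x 2, 100 mm apart, in a fixed shallow open aluminium case (210 mm square, rim level with the block tops, 20 mm over the bench); which corner varies, the case is turned a little. Origin: centre of the block's underside, 4 mm over the bench; z up, x, y along its edges. 
- well_square: Square well 56 x 56 mm, 10 mm deep: floor 6 mm above origin. Grey foam block 98 x 98 x 16 mm, one of four lying 2 x 2, 100 mm apart, in a fixed shallow open aluminium case (210 mm square, rim level with the block tops, 20 mm over the bench); which corner varies, the case is turned a little. Origin: centre of the block's underside, 4 mm over the bench; z up, x, y along its edges. 
- well_slot: Long slot, 88 mm (x) by 40 mm (y), 8 mm deep: floor 8 mm above origin. Grey foam block 98 x 98 x 16 mm, one of four lying 2 x 2, 100 mm apart, in a fixed shallow open aluminium case (210 mm square, rim level with the block tops, 20 mm over the bench); which corner varies, the case is turned a little. Origin: centre of the block's underside, 4 mm over the bench; z up, x, y along its edges. 
- canister: Look-alike, not part of the kit: empty grey plastic objective canister, a straight flat-topped cylinder 34 mm in diameter with a ribbed 36 mm screw cap (38 mm over the ribs), 58 mm tall. Loose, stands on the bench. Origin: centre of its underside; z up. 
- camera_adapter: Look-alike, not part of the kit: aluminium camera adapter, an open tube 43 mm in diameter outside, 42 mm tall, with a 54 mm flange 8 mm high at its foot and a wide bore right through. Loose, stands on the bench. Origin: centre of its underside; z up. 
There are look-alikes about, which are no part of the job. What is shaped like the filter_cube but purple is not meant. What is shaped like the well_slot but yellow is not meant.

How it is judged (in metres and radians):
At the end, for the whole second after the job is handed in: Each of the four optics released at rest in its own well: within 13 mm of the well's centre, underside less than 4 mm above the well's floor, upright within 0.12 rad, slower than 0.02 m/s. Canister and camera adapter upright (0.12 rad), within 20 mm of where they stood (horizontal distance between objective and well_small_round below 0.013 m and z of objective in the frame of well_small_round below 0.01 m and angle between each of objective, condenser_lens, filter_cube, prism_slider, canister, camera_adapter's own z axis and vertical below 0.12 rad and linear speed of each of objective, condenser_lens, filter_cube, prism_slider below 0.02 m/s and horizontal distance between condenser_lens and well_large_round below 0.013 m and z of condenser_lens in the frame of well_large_round below 0.01 m and horizontal distance between filter_cube and well_square below 0.013 m and z of filter_cube in the frame of well_square below 0.01 m and horizontal distance between prism_slider and well_slot below 0.013 m and z of prism_slider in the frame of well_slot below 0.012 m and distance of each of canister, camera_adapter from where it was at the start of the episode below 0.02 m); the robot touches nothing.
It fails at once if one of the optics is dropped (falls freely more than about 25 mm) ((linear speed of objective above 0.7 m/s and contact force between the fingers and objective below 0.05 N) or (linear speed of condenser_lens above 0.7 m/s and contact force between the fingers and condenser_lens below 0.05 N) or (linear speed of filter_cube above 0.7 m/s and contact force between the fingers and filter_cube below 0.05 N) or (linear speed of prism_slider above 0.7 m/s and contact force between the fingers and prism_slider below 0.05 N)).
It fails at once if the canister or the camera adapter is moved more than 30 mm (distance of any of canister, camera_adapter from where it was at the start of the episode above 0.03 m).
It also fails if it takes over 115 s, if anything falls off the work surface, if the arm or the gripper's body presses on something with over 40 N, if the wrist force passes 120 N, or if a joint passes its speed limit or range.

## Working session

There is one attempt and no reset: what is moved stays moved. The work goes in short steps, Python scripts to look and compute and a tool call to move; the robot and the scene stay as the last step left them, time stands still between calls to the robot, and variables do not carry over. Pictures are saved under pics/ and viewed, and the job is handed in when it is done.

Besides the shell and the picture viewer there is one more tool, called after ">>>" as name(argument=value, ...) on one line, values as JSON. play_rows: Moves the arm, as the interface text tells. Its arguments: {"type":"object","properties":{"deltas":{"type":"array"}},"required":["deltas"]}

```bash
mkdir -p pics; ls; python3 - <<'E'
from plant import env
import cv2,numpy as np
o=env.get_obs(); print(o)
for n in ("top","side","wrist"):
    c=env.capture(n); cv2.imwrite(f"pics/{n}0.png",c["frame"])
    print(n,{k:np.round(v,3).tolist() for k,v in c.items() if k!="frame"})
    for t in "objective condenser_lens filter_cube prism_slider well_small_round well_large_round well_square well_slot canister camera_adapter".split():
        print(t,[(np.round(d["location"],1).tolist(),round(d["conf"],2)) for d in env.tip_of(t,n)])
E
```

```text
pics
{'time': 0.0, 'joint_positions': array([ 1.17739315,  0.33289945, -0.06471206,  1.46094376,  0.02160173,
        1.34987457, -0.08850138]), 'qvel': array([ 7.25910867e-05, -5.09181629e-04,  4.72608730e-04,  1.43785756e-03,
       -7.36084657e-04,  4.54125541e-04,  1.01755880e-03]), 'tau': array([-5.03022020e-04, -6.25452304e+01,  4.87470848e-02, -3.91602874e+01,
        1.62771478e-02,  1.00472782e-02,  5.38464633e-05]), 'tcp_pos': array([ 226.3454617 , -582.17795593,  230.4975657 ]), 'tcp_rot': array([-3.77338051e-04,  8.25346216e-01, -5.64626526e-01, -6.07008188e-04]), 'ft_force': array([-0.16021996, -1.01862296,  0.28702386]), 'torque': array([-0.00892914, -0.05160924, -0.01231052]), 'width': 1.00130692843856}
top {'intrinsics': [[485.508, 0.0, 274.706], [0.0, 485.508, 208.613], [0.0, 0.0, 1.0]], 'R': [[-0.162, -0.987, 0.004], [-0.966, 0.158, -0.206], [0.203, -0.037, -0.979]], 't': [56.585, 475.421, 900.261]}
objective [([286.7, 159.1], 0.55)]
condenser_lens [([293.0, 215.3], 0.56)]
filter_cube [([369.6, 264.1], 0.94), ([344.0, 150.0], 0.62)]
prism_slider [([358.0, 212.5], 0.
[... 683 characters left out ...]
 [([334.1, 164.5], 0.56)]
well_small_round [([146.2, 298.0], 0.67), ([220.8, 263.3], 0.51)]
well_large_round [([198.3, 311.7], 0.92), ([350.6, 139.4], 0.3)]
well_square [([170.2, 255.4], 0.76)]
well_slot [([315.4, 351.3], 0.97), ([219.6, 267.1], 0.68)]
canister [([352.1, 139.3], 0.86)]
camera_adapter [([300.7, 119.3], 0.67)]
wrist {'intrinsics': [[351.064, 0.0, 280.22], [0.0, 351.064, 213.648], [0.0, 0.0, 1.0]], 'hand_eye': [[1.0, -0.0, 0.0, -0.511], [0.0, 0.948, 0.317, -81.348], [-0.0, -0.317, 0.948, -142.225], [0.0, 0.0, 0.0, 1.0]]}
objective []
condenser_lens []
filter_cube []
prism_slider []
well_small_round []
well_large_round []
well_square []
well_slot []
canister []
camera_adapter []
```

View pics/top0.png

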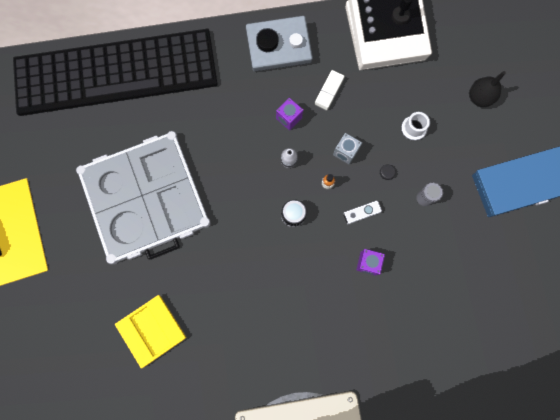

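View pics/side0.png

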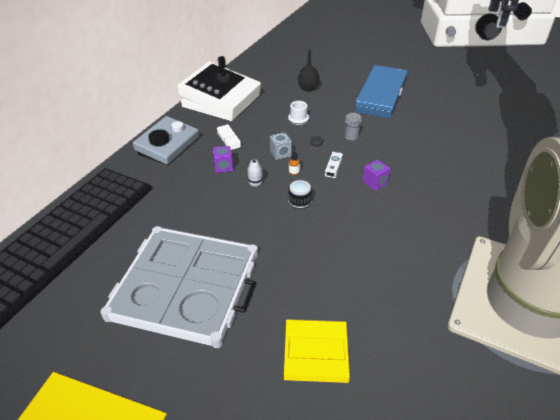

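View pics/wrist0.png

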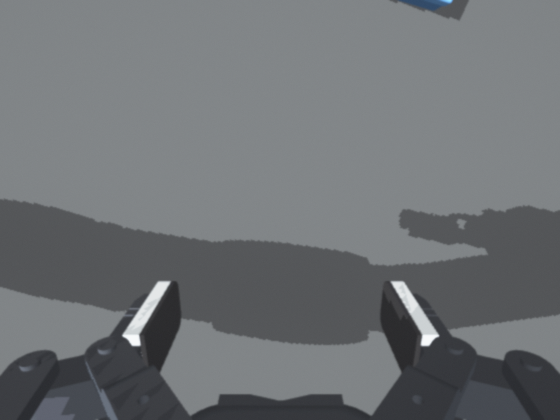

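```bash
cat > h.py <<'E'
from plant import env
import cv2,numpy as np
from scipy.optimize import minimize
T="objective condenser_lens filter_cube prism_slider well_small_round well_large_round well_square well_slot canister camera_adapter".split()
def proj(c,X):
    p=np.asarray(X,float)@np.array(c["R"]).T+np.array(c["t"]); q=p@np.array(c["intrinsics"]).T
    return q[:,:2]/q[:,2:]
def back(c,uv,z):
    K=np.array(c["intrinsics"]);R=np.array(c["R"]);t=np.array(c["t"])
    d=R.T@np.linalg.solve(K,[uv[0],uv[1],1]); C=-R.T@t
    return (C+d*(z-C[2])/d[2])[:2]
E
python3 - <<'E'
from h import *
import pickle
S={}
for n in ("top","side"):
    c=env.capture(n); S[n]=c; f=c["frame"].copy()
    for i,t in enumerate(T):
        ms=env.cut_out(t,n); S[n,t]=ms
        z=4 if "well" in t else 0
        for d in ms:
            e=d["extent"];uv=[(e[0]+e[2])/2,(e[1]+e[3])/2]
            print(n,t,np.round(d["conf"],2),np.round(e).astype(int).tolist(),int(d["mask"].sum()),np.round(back(c,uv,20)).tolist())
        if ms:
            cs,_=cv2.findContours(ms[0]["mask"].astype(np.uint8),0,2); cv2.drawContours(f,cs,-1,[(0,255,0),(0,0,255),(255,255,0),(0,255,255)][i%4],1)
    cv2.imwrite(f"pics/m_{n}.png",f)
pickle.dump(S,open("S.pkl","wb"))
E
```

```text
top objective 0.55 [282, 149, 299, 170] 265 [582.0, -72.0]
top objective 0.29 [81, 154, 140, 212] 2270 [592.0, 299.0]
top condenser_lens 0.91 [281, 200, 305, 227] 556 [468.0, -57.0]
top filter_cube 0.93 [356, 248, 384, 276] 516 [348.0, -190.0]
top filter_cube 0.92 [275, 97, 303, 128] 538 [683.0, -85.0]
top filter_cube 0.67 [332, 134, 358, 164] 457 [586.0, -187.0]
top prism_slider 0.59 [342, 202, 378, 223] 392 [448.0, -191.0]
top well_small_round 0.58 [82, 155, 141, 212] 2290 [590.0, 297.0]
top well_large_round 0.58 [94, 197, 160, 256] 2456 [496.0, 276.0]
top well_square 0.93 [128, 137, 189, 196] 2302 [610.0, 199.0]
top well_slot 0.7 [342, 199, 379, 224] 435 [451.0, -192.0]
top well_slot 0.68 [114, 294, 182, 366] 2769 [289.0, 256.0]
top well_slot 0.58 [142, 180, 200, 236] 2218 [519.0, 184.0]
top canister 0.82 [418, 184, 439, 205] 410 [463.0, -336.0]
top camera_adapter 0.96 [400, 110, 426, 142] 613 [612.0, -336.0]
top camera_adapter 0.31 [127, 139, 190, 194] 2296 [610.0, 199.0]
side objective 0.68 [249, 159, 262, 188] 323 [588.0, -77.0]
side condenser_lens 0.75 [185, 238, 250, 288] 221
[... 522 characters left out ...]
0]
side prism_slider 0.67 [249, 160, 263, 189] 321 [586.0, -75.0]
side well_small_round 0.64 [105, 266, 182, 324] 2694 [596.0, 302.0]
side well_large_round 0.95 [160, 280, 236, 334] 2819 [497.0, 278.0]
side well_square 0.78 [136, 230, 206, 276] 2085 [611.0, 200.0]
side well_square 0.5 [285, 178, 310, 210] 578 [474.0, -58.0]
side well_slot 0.87 [284, 319, 349, 382] 3822 [285.0, 261.0]
side well_slot 0.52 [110, 267, 181, 322] 2546 [594.0, 299.0]
side well_slot 0.16 [272, 135, 289, 160] 493 [584.0, -188.0]
side canister 0.83 [346, 116, 359, 142] 359 [460.0, -337.0]
side camera_adapter 0.68 [291, 104, 310, 128] 403 [602.0, -332.0]
side camera_adapter 0.58 [327, 153, 341, 177] 295 [446.0, -184.0]
```

```bash
cat > fit.py <<'E'
from h import *
import pickle
S=pickle.load(open("S.pkl","rb"))
def circ(r,z): a=np.linspace(0,2*np.pi,40,endpoint=False); return np.c_[r*np.cos(a),r*np.sin(a),0*a+z]
def box(lx,ly,z0,z1): return np.array([[sx*lx/2,sy*ly/2,z] for sx in(-1,1) for sy in(-1,1) for z in(z0,z1)])
M=dict(objective=[(np.r_[circ(12.5,0),circ(16,5.5),circ(16,40),circ(7,60)])],
 condenser_lens=[np.r_[circ(25.5,0),circ(25.5,36),circ(22,40),circ(8,44)]],
 filter_cube=[box(40,40,0,44)],prism_slider=[box(72,24,0,18)],
 canister=[np.r_[circ(18,0),circ(18.5,58)]],camera_adapter=[np.r_[circ(27,0),circ(27,8)],np.r_[circ(21.5,8),circ(21.5,42)]])
def mask(c,parts,x,y,a,k=4):
    m=np.zeros((420*k,560*k),np.uint8); ca,sa=np.cos(a),np.sin(a)
    for P in parts:
        Q=np.c_[ca*P[:,0]-sa*P[:,1]+x,sa*P[:,0]+ca*P[:,1]+y,P[:,2]]
        h=cv2.convexHull(((proj(c,Q)+.5)*k).astype(np.float32)); cv2.fillPoly(m,[np.round(h*16).astype(np.int32)],1,shift=4)
    return cv2.resize(m*255,(560,420),interpolation=cv2.INTER_AREA)/255.
def fit(parts,obs,x0,yaw):
    def cost(p):
        s=0
        for c,mk in obs:
            m=mask(c,parts,p[0],p[1],p[2] if yaw else 0); s+=np.abs(m-mk).sum()/mk.sum()
        return s
    best=None
    for a in (np.arange(0,np.pi,np.pi/6) if yaw else [0]):
        r=minimize(cost,[x0[0],x0[1],a][:3 if yaw else 2],method="Nelder-Mead",options=dict(initial_simplex=np.array([[x0[0]-6,x0[1],a],[x0[0]+6,x0[1]+6,a],[x0[0],x0[1]-6,a],[x0[0],x0[1],a+.3]])[:4 if yaw else 3,:3 if yaw else 2],maxiter=60,xatol=.1,fatol=1e-3))
        if best is None or r.fun<best.fun: best=r
    return best
E
cat > run1.py <<'E'
from fit import *
I={("objective"):(580,-73),"condenser_lens":(468,-57),"filter_cube":(580,-190),"prism_slider":(447,-187),"canister":(455,-335),"camera_adapter":(605,-335)}
for t,x0 in I.items():
    obs=[];
    for n in("top","side"):
        # pick mask nearest to expected projection
        c=S[n]; u=proj(c,[[*x0,20]])[0]
        ms=[d["mask"] for d in S[n,t] if np.hypot(*(np.array([(d["extent"][0]+d["extent"][2])/2,(d["extent"][1]+d["extent"][3])/2])-u))<14]
        if ms: obs.append((c,ms[0].astype(float)))
    yaw=t in("filter_cube","prism_slider")
    r=fit(M[t],obs,x0,yaw); rs=[fit(M[t],[o],x0,yaw) for o in obs]
    print(t,np.round(r.x,2),round(r.fun,2),[np.round(q.x,2).tolist()+[round(q.fun,2)] for q in rs])
def case(p,obs):
    s=0
    for (c,mk,ox,oy) in obs:
        ca,sa=np.cos(p[2]),np.sin(p[2])
        s+=np.abs(mask(c,[box(98,98,20,20)],p[0]+ca*ox-sa*oy,p[1]+sa*ox+ca*oy,p[2])-mk).sum()/mk.sum()
    return s
W=dict(well_small_round=(50,50),well_large_round=(-50,50),well_square=(50,-50),well_slot=(-50,-50))
C0=np.array([553,240])
for cams in (("top",),("side",),("top","side")):
    obs=[]
    for n in cams:
        for t,o in W.items():
            c=S[n]; g=C0+np.array([[.98,.2],[-.2,.98]])@o*1.0; u=proj(c,[[*g,20]])[0]
            for d in S[n,t]:
                e=d["extent"]
                if np.hypot(*(np.array([(e[0]+e[2])/2,(e[1]+e[3])/2])-u))<14: obs.append((c,d["mask"].astype(float),*o)); break
    r=minimize(case,[*C0,-.2],args=(obs,),method="Nelder-Mead",options=dict(initial_simplex=[[545,240,-.2],[560,248,-.2],[553,232,-.2],[553,240,0]],maxiter=80,xatol=.1,fatol=1e-3))
    print("case",cams,len(obs),np.round(r.x,3),r.fun/len(obs))
    ca,sa=np.cos(r.x[2]),np.sin(r.x[2])
    print({t:np.round([r.x[0]+ca*o[0]-sa*o[1],r.x[1]+sa*o[0]+ca*o[1]],1).tolist() for t,o in W.items()})
E
python3 run1.py
python3 -c "
import cv2
a=cv2.imread('pics/top0.png')[120:270,60:220];cv2.imwrite('pics/ct.png',cv2.resize(a,None,fx=4,fy=4,interpolation=2))
a=cv2.imread('pics/m_top.png')[90:290,260:450];cv2.imwrite('pics/ct2.png',cv2.resize(a,None,fx=3,fy=3,interpolation=2))"
```

```text
objective [585.88 -67.25] 0.17 [[585.78, -66.78, np.float64(0.04)], [587.77, -70.55, np.float64(0.06)]]
condenser_lens [470.   -57.28] 0.24 [[469.68, -57.28, np.float64(0.06)], [471.77, -57.12, np.float64(0.16)]]
filter_cube [ 586.   -189.7     0.89] 0.31 [[585.24, -189.05, 0.92, np.float64(0.14)], [588.54, -193.0, 0.76, np.float64(0.11)]]
prism_slider [ 452.13 -196.81    1.77] 0.34 [[451.23, -196.72, 1.79, np.float64(0.21)], [452.76, -198.29, 1.78, np.float64(0.11)]]
canister [ 462.33 -332.69] 0.28 [[462.46, -331.92, np.float64(0.14)], [461.94, -333.3, np.float64(0.13)]]
camera_adapter [ 614.04 -342.53] 0.12 [[613.82, -341.6, np.float64(0.05)], [615.12, -344.59, np.float64(0.06)]]
case ('top',) 1 [5.55572e+02 2.39703e+02 2.15000e-01] 0.049658438527452685
{'well_small_round': [593.7, 299.2], 'well_large_round': [496.1, 277.9], 'well_square': [615.1, 201.5], 'well_slot': [517.4, 180.2]}
case ('side',) 1 [5.57219e+02 2.38586e+02 2.24000e-01] 0.04586663173064326
{'well_small_round': [594.9, 298.4], 'well_large_round': [497.4, 276.2], 'well_square': [617.1, 200.9], 'well_slot': [519.6, 178.7]}
case ('top', 'side') 2 [5.56818e+02 2.39713e+02 2.12000e-01] 0.04997273373889929
{'well_small_round': [595.2, 299.1], 'well_large_round': [497.4, 278.1], 'well_square': [616.2, 201.4], 'well_slot': [518.5, 180.3]}
```

View pics/ct.png

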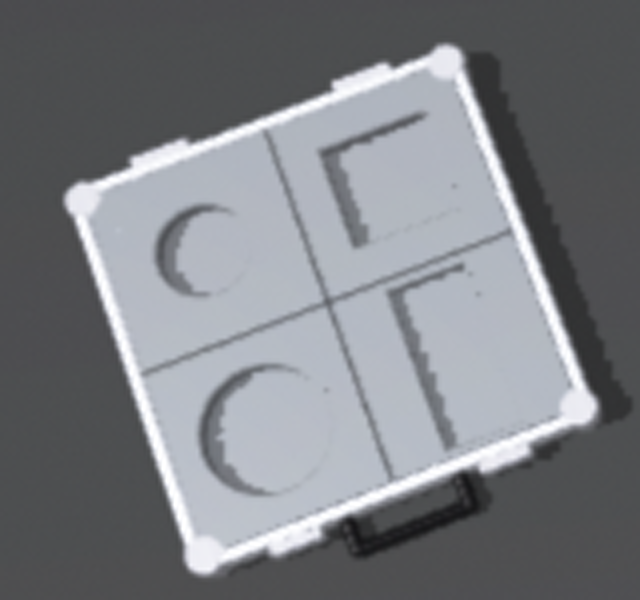

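View pics/ct2.png

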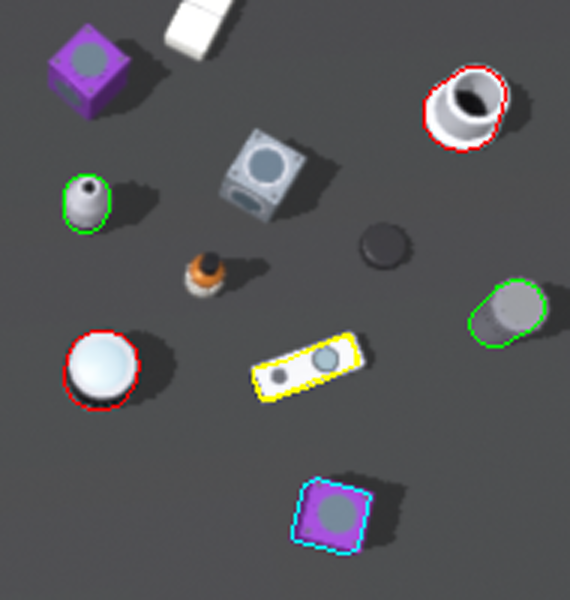

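```bash
sed -i 's/\[\[.98,.2\],\[-.2,.98\]\]/[[.98,-.2],[.2,.98]]/; s/C0=np.array(\[553,240\])/C0=np.array([556,239])/; s/,\[\*C0,-.2\]/,[*C0,.2]/; s/\[545,240,-.2\],\[560,248,-.2\],\[553,232,-.2\],\[553,240,0\]/[545,240,.2],[560,248,.2],[553,232,.2],[553,240,0.3]/; s/minimize(case,\[\*C0,-.2\]/minimize(case,[*C0,.2]/' run1.py; python3 run1.py | grep -A1 case
cat > wh.py <<'E'
from h import *
def q2R(q): 
    from scipy.spatial.transform import Rotation as Ro
    return Ro.from_quat([q[1],q[2],q[3],q[0]]).as_matrix()
def wcam():
    o=env.get_obs(); c=env.capture("wrist"); H=np.array(c["hand_eye"]); R=q2R(o["tcp_rot"]); 
    Rw=R@H[:3,:3]; C=R@H[:3,3]+o["tcp_pos"]
    return dict(frame=c["frame"],intrinsics=c["intrinsics"],R=Rw.T,t=-Rw.T@C)
E
python3 - <<'E'
from wh import *
o=env.get_obs();print(o["time"],q2R(o["tcp_rot"]).round(3).tolist())
E
```

```text
case ('top',) 4 [5.56048e+02 2.39679e+02 2.27000e-01] 0.050088306137329376
{'well_small_round': [593.5, 299.7], 'well_large_round': [496.1, 277.1], 'well_square': [616.0, 202.2], 'well_slot': [518.6, 179.7]}
case ('side',) 3 [5.57200e+02 2.38492e+02 2.24000e-01] 0.042268140866637126
{'well_small_round': [594.9, 298.3], 'well_large_round': [497.4, 276.2], 'well_square': [617.0, 200.8], 'well_slot': [519.5, 178.7]}
case ('top', 'side') 7 [5.56447e+02 2.38783e+02 2.25000e-01] 0.05153713747552853
{'well_small_round': [594.0, 298.7], 'well_large_round': [496.5, 276.4], 'well_square': [616.3, 201.2], 'well_slot': [518.9, 178.9]}
2.75 [[0.362, -0.932, 0.0], [-0.932, -0.362, -0.0], [0.0, -0.0, -1.0]]
```

>>> play_rows(deltas=[{"x": 2.7, "y": 3.9}, {"x": 5.4, "y": 7.8}, {"x": 8.1, "y": 11.7}, {"x": 10.8, "y": 15.6}, {"x": 13.5, "y": 19.5}])

```text
invalid input at $.deltas[0]: expected keys x, y, z, wx, wy, wz, jaw
```

>>> play_rows(deltas=[{"x": 2.7, "y": 3.9}, {"x": 5.4, "y": 7.8}, {"x": 8.1, "y": 11.7}, {"x": 10.8, "y": 15.6}, {"x": 13.5, "y": 19.5}])

```text
invalid input at $.deltas[0]: expected keys x, y, z, wx, wy, wz, jaw
```

>>> play_rows(deltas=[{"x": 2.7, "y": 3.9}, {"x": 5.4, "y": 7.8}, {"x": 8.95, "y": 12.5}, {"x": 8.95, "y": 12.5}, {"x": 8.95, "y": 12.5}])

```text
invalid input at $.deltas[0]: expected keys x, y, z, wx, wy, wz, jaw
```

All keys are required.

>>> play_rows(deltas=[{"x": 2.7, "y": 3.9, "z": 0, "wx": 0, "wy": 0, "wz": 0, "jaw": 0}, {"x": 5.4, "y": 7.8, "z": 0, "wx": 0, "wy": 0, "wz": 0, "jaw": 0}, {"x": 8.1, "y": 11.7, "z": 0, "wx": 0, "wy": 0, "wz": 0, "jaw": 0}, {"x": 10.8, "y": 15.6, "z": 0, "wx": 0, "wy": 0, "wz": 0, "jaw": 0}, {"x": 13.5, "y": 19.5, "z": 0, "wx": 0, "wy": 0, "wz": 0, "jaw": 0}])

```text
time: 3.25
tcp_pos: [362.3, -385.9, 231.6]
tcp_rot: [0.0, 0.825, -0.565, 0.0]
ft_force: [1.2, 0.3, 0.7]
width: 0.994
```

>>> play_rows(deltas=[{"x": 2.7, "y": 3.9, "z": 0, "wx": 0, "wy": 0, "wz": 0, "jaw": 0}, {"x": 5.4, "y": 7.8, "z": 0, "wx": 0, "wy": 0, "wz": 0, "jaw": 0}, {"x": 8.1, "y": 11.7, "z": 0, "wx": 0, "wy": 0, "wz": 0, "jaw": 0}, {"x": 10.8, "y": 15.6, "z": 0, "wx": 0, "wy": 0, "wz": 0, "jaw": 0}, {"x": 13.5, "y": 19.5, "z": 0, "wx": 0, "wy": 0, "wz": 0, "jaw": 0}])

```text
time: 3.75
tcp_pos: [497.3, -190.9, 231.7]
tcp_rot: [0.0, 0.825, -0.565, 0.0]
ft_force: [1.0, -0.9, 0.1]
width: 0.999
```

>>> play_rows(deltas=[{"x": 2.7, "y": 3.9, "z": 0, "wx": 0, "wy": 0, "wz": 0, "jaw": 0}, {"x": 5.4, "y": 7.8, "z": 0, "wx": 0, "wy": 0, "wz": 0, "jaw": 0}, {"x": 8.95, "y": 12.5, "z": 0, "wx": 0, "wy": 0, "wz": 0, "jaw": 0}, {"x": 8.95, "y": 12.5, "z": 0, "wx": 0, "wy": 0, "wz": 0, "jaw": 0}, {"x": 8.95, "y": 12.5, "z": 0, "wx": 0, "wy": 0, "wz": 0, "jaw": 0}])

```text
time: 4.25
tcp_pos: [586.6, -65.3, 231.0]
tcp_rot: [-0.0, 0.826, -0.563, -0.0]
ft_force: [-0.8, -0.8, -0.8]
width: 0.997
```

```bash
cat > wlook.py <<'E'
import sys
from wh import *
import fit
name=sys.argv[1]; c=wcam(); cv2.imwrite(f"pics/{name}.png",c["frame"])
o=env.get_obs(); print(o["time"],o["tcp_pos"].round(1),o["joint_positions"].round(2))
R=q2R(o["tcp_rot"]); print("phi",np.arctan2(R[1,0],R[0,0]).round(3),"toolz",R[:,2].round(3))
for t in sys.argv[2:]:
    yaw=t in("filter_cube","prism_slider")
    for d in env.cut_out(t,"wrist")[:3]:
        e=d["extent"]; x0=back(c,[(e[0]+e[2])/2,(e[1]+e[3])/2],20)
        r=fit.fit(fit.M[t],[(c,d["mask"].astype(float))],x0,yaw)
        print(t,round(float(d["conf"]),2),np.round(e).tolist(),r.x.round(2),round(r.fun,2))
E
python3 wlook.py w1 objective condenser_lens filter_cube prism_slider
```

```text
4.3 [585.9 -67.5 231.1] [ 0.45  0.3  -0.5   1.54  0.14  1.35 -1.27]
phi -1.199 toolz [-0. -0. -1.]
objective 0.57 [267.0, 163.0, 298.0, 202.0] [585.92 -67.68] 0.05
condenser_lens 0.86 [215.0, 244.0, 260.0, 297.0] [470.36 -58.34] 0.06
condenser_lens 0.45 [267.0, 163.0, 297.0, 202.0] [576.4  -68.41] 1.34
filter_cube 0.82 [362.0, 195.0, 420.0, 256.0] [ 585.96 -189.71    0.86] 0.03
filter_cube 0.77 [308.0, 68.0, 365.0, 127.0] [ 6.8017e+02 -8.4690e+01  6.6000e-01] 0.03
filter_cube 0.68 [280.0, 357.0, 325.0, 398.0] [ 3.5554e+02 -1.8499e+02 -1.0000e-02] 0.57
prism_slider 0.77 [309.0, 304.0, 374.0, 334.0] [ 451.14 -196.99    1.74] 0.07
```

View pics/w1.png

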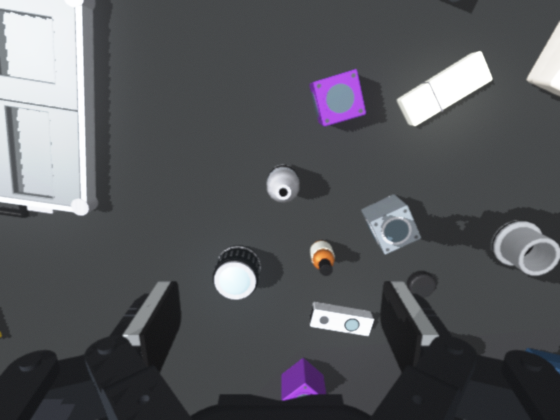

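>>> play_rows(deltas=[{"x": 0, "y": 0, "z": -4.5, "wx": 0, "wy": 0, "wz": 0, "jaw": 0}, {"x": 0, "y": 0, "z": -9, "wx": 0, "wy": 0, "wz": 0, "jaw": 0}, {"x": 0, "y": 0, "z": -13.5, "wx": 0, "wy": 0, "wz": 0, "jaw": 0}, {"x": 0, "y": 0, "z": -18, "wx": 0, "wy": 0, "wz": 0, "jaw": 0}, {"x": 0, "y": 0, "z": -21.9, "wx": 0, "wy": 0, "wz": 0, "jaw": 0}])

```text
time: 5.0
tcp_pos: [585.0, -69.1, 10.4]
tcp_rot: [0.0, 0.825, -0.565, -0.0]
ft_force: [0.2, 0.1, 0.5]
width: 1.0
```

>>> play_rows(deltas=[{"x": 0, "y": 0, "z": 0, "wx": 0, "wy": 0, "wz": 0, "jaw": 100}, {"x": 0, "y": 0, "z": 0, "wx": 0, "wy": 0, "wz": 0, "jaw": 255}, {"x": 0, "y": 0, "z": 0, "wx": 0, "wy": 0, "wz": 0, "jaw": 255}, {"x": 0, "y": 0, "z": 0, "wx": 0, "wy": 0, "wz": 0, "jaw": 255}, {"x": 0, "y": 0, "z": 0, "wx": 0, "wy": 0, "wz": 0, "jaw": 255}])

```text
time: 5.5
tcp_pos: [587.7, -67.9, 15.3]
tcp_rot: [-0.001, 0.825, -0.565, 0.002]
ft_force: [-3.1, -1.2, 8.9]
width: 0.354
```

>>> play_rows(deltas=[{"x": 0, "y": 0, "z": 0, "wx": 0, "wy": 0, "wz": 0, "jaw": 255}, {"x": 0, "y": 0, "z": 0, "wx": 0, "wy": 0, "wz": 0, "jaw": 255}, {"x": 0, "y": 0, "z": 0, "wx": 0, "wy": 0, "wz": 0, "jaw": 255}])

```text
time: 5.8
tcp_pos: [587.7, -67.9, 15.3]
tcp_rot: [-0.001, 0.825, -0.565, 0.002]
ft_force: [-2.4, -0.4, 8.1]
width: 0.356
```

>>> play_rows(deltas=[{"x": 0, "y": 0, "z": 2, "wx": 0, "wy": 0, "wz": 0, "jaw": 255}, {"x": 0, "y": 0, "z": 5, "wx": 0, "wy": 0, "wz": 0, "jaw": 255}, {"x": 0, "y": 1, "z": 8, "wx": 0, "wy": 0, "wz": 0, "jaw": 255}, {"x": 0, "y": 4, "z": 9, "wx": 0, "wy": 0, "wz": 0, "jaw": 255}, {"x": 0, "y": 8.5, "z": 9, "wx": 0, "wy": 0, "wz": 0, "jaw": 255}])

```text
time: 6.3
tcp_pos: [588.1, 15.3, 106.3]
tcp_rot: [-0.001, 0.824, -0.567, 0.003]
ft_force: [0.7, 0.1, -1.4]
width: 0.353
```

>>> play_rows(deltas=[{"x": 0, "y": 4.6, "z": 0, "wx": 0, "wy": 0, "wz": 0, "jaw": 255}, {"x": 0, "y": 9.2, "z": 0, "wx": 0, "wy": 0, "wz": 0, "jaw": 255}, {"x": 0.5, "y": 13.8, "z": 0, "wx": 0, "wy": 0, "wz": 0, "jaw": 255}, {"x": 0.8, "y": 18.4, "z": 0, "wx": 0, "wy": 0, "wz": 0, "jaw": 255}, {"x": 0.8, "y": 22.6, "z": 0, "wx": 0, "wy": 0, "wz": 0, "jaw": 255}])

```text
time: 6.8
tcp_pos: [594.5, 245.8, 104.2]
tcp_rot: [-0.001, 0.825, -0.565, 0.001]
ft_force: [0.7, 0.1, -1.3]
width: 0.353
```

>>> play_rows(deltas=[{"x": 0, "y": 3.5, "z": 0, "wx": 0, "wy": 0, "wz": 0, "jaw": 255}, {"x": 0, "y": 5.5, "z": 0, "wx": 0, "wy": 0, "wz": 0, "jaw": 255}, {"x": 0, "y": 5.5, "z": 0, "wx": 0, "wy": 0, "wz": 0, "jaw": 255}, {"x": 0, "y": 5.5, "z": 0, "wx": 0, "wy": 0, "wz": 0, "jaw": 255}])

```text
time: 7.2
tcp_pos: [594.4, 298.4, 103.5]
tcp_rot: [-0.0, 0.825, -0.564, 0.001]
ft_force: [0.1, -0.0, -1.4]
width: 0.355
```

```bash
python3 wlook.py w2 objective; python3 - <<'E'
from wh import *
for n in("top","side"):
    c=env.capture(n); f=c["frame"]; cv2.imwrite(f"pics/{n}2.png",f)
E
```

```text
7.25 [594.6 297.4 103.2] [-0.13  0.57 -0.57  1.47  0.32  1.19 -1.94]
phi -1.201 toolz [ 0.001 -0.001 -1.   ]
objective 0.68 [243.0, 247.0, 318.0, 371.0] [520.27 271.04] 0.63
```

View pics/w2.png

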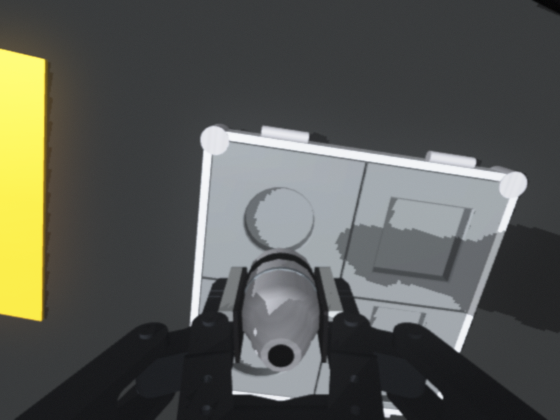

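View pics/side2.png

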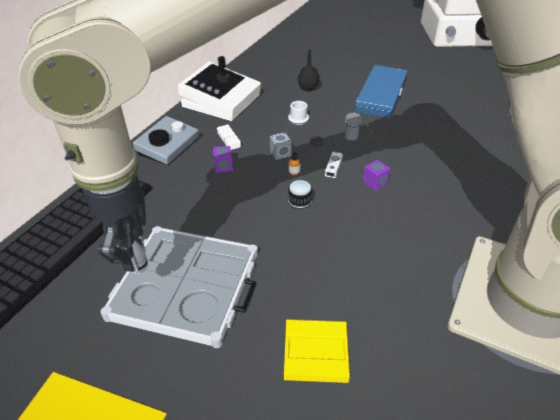

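```bash
python3 - <<'E'
from wh import *
c=wcam()
print(back(c,(279,218),20), proj(c,[[594,298.7,20],[616.3,201.2,20],[556.4,238.8,20]]).round(1))
p=env.get_obs()["tcp_pos"]; print(p, proj(c,[[*p[:2],p[2]-15.3+60]]))
E
```

```text
[597.03245462 299.08556896] [[277.9 222.1]
 [420.5 241.5]
 [335.9 294.9]]
[594.57934179 297.12268747 102.716325  ] [[281.03065217 350.60894758]]
```

>>> play_rows(deltas=[{"x": 0.1, "y": 0.1, "z": -3, "wx": 0, "wy": 0, "wz": 0, "jaw": 255}, {"x": 0.1, "y": 0.1, "z": -5.5, "wx": 0, "wy": 0, "wz": 0, "jaw": 255}, {"x": 0.1, "y": 0.1, "z": -7, "wx": 0, "wy": 0, "wz": 0, "jaw": 255}, {"x": 0.1, "y": 0.1, "z": -7.5, "wx": 0, "wy": 0, "wz": 0, "jaw": 255}, {"x": 0.1, "y": 0.1, "z": -7.5, "wx": 0, "wy": 0, "wz": 0, "jaw": 255}])

```text
time: 7.95
tcp_pos: [595.0, 299.2, 27.3]
tcp_rot: [0.0, 0.825, -0.565, -0.0]
ft_force: [-0.0, -0.6, -1.7]
width: 0.354
```

>>> play_rows(deltas=[{"x": 0, "y": 0, "z": -0.15, "wx": 0, "wy": 0, "wz": 0, "jaw": 255}, {"x": 0, "y": 0, "z": -0.2, "wx": 0, "wy": 0, "wz": 0, "jaw": 255}, {"x": 0, "y": 0, "z": -0.25, "wx": 0, "wy": 0, "wz": 0, "jaw": 255}, {"x": 0, "y": 0, "z": -0.25, "wx": 0, "wy": 0, "wz": 0, "jaw": 255}])

```text
time: 8.35
tcp_pos: [595.3, 299.6, 25.4]
tcp_rot: [-0.0, 0.825, -0.565, 0.0]
ft_force: [-0.2, -0.7, 0.7]
width: 0.356
```

>>> play_rows(deltas=[{"x": 0, "y": 0, "z": 0, "wx": 0, "wy": 0, "wz": 0, "jaw": 150}, {"x": 0, "y": 0, "z": 0, "wx": 0, "wy": 0, "wz": 0, "jaw": 130}, {"x": 0, "y": 0, "z": 0, "wx": 0, "wy": 0, "wz": 0, "jaw": 100}, {"x": 0, "y": 0, "z": 0, "wx": 0, "wy": 0, "wz": 0, "jaw": 80}, {"x": 0, "y": 0, "z": 0, "wx": 0, "wy": 0, "wz": 0, "jaw": 80}])

```text
time: 8.85
tcp_pos: [595.0, 299.5, 24.8]
tcp_rot: [0.0, 0.825, -0.565, 0.0]
ft_force: [-1.1, 0.3, 0.1]
width: 0.687
```

>>> play_rows(deltas=[{"x": 0, "y": 0, "z": 2, "wx": 0, "wy": 0, "wz": 0, "jaw": 80}, {"x": 0, "y": 0, "z": 5, "wx": 0, "wy": 0, "wz": 0, "jaw": 60}, {"x": 0, "y": 0, "z": 9.5, "wx": 0, "wy": 0, "wz": 0, "jaw": 0}, {"x": -1, "y": -3, "z": 13, "wx": 0, "wy": 0, "wz": 0, "jaw": 0}, {"x": -2, "y": -7.5, "z": 14, "wx": 0, "wy": 0, "wz": 0, "jaw": 0}])

```text
time: 9.35
tcp_pos: [575.4, 227.8, 169.3]
tcp_rot: [-0.003, 0.827, -0.563, 0.001]
ft_force: [0.7, -0.6, 0.0]
width: 0.997
```

```bash
python3 wlook.py w3; python3 - <<'E'
from wh import *
c=wcam();print(proj(c,[[595,299.5,0],[595,299.5,70],[616.3,201.2,20],[556.4,238.8,20]]).round(1))
E
```

```text
9.4 [576.4 216.8 168.8] [ 0.02  0.41 -0.59  1.55  0.24  1.25 -1.81]
phi -1.205 toolz [ 0.005 -0.003 -1.   ]
[[198.9 138.6]
 [176.7 150. ]
 [314.6 159.8]
 [248.1 208.7]]
```

View pics/w3.png

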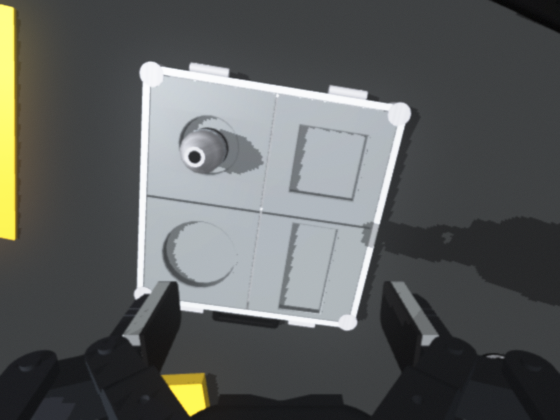

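>>> play_rows(deltas=[{"x": 0, "y": 0, "z": 0, "wx": 0, "wy": 0, "wz": 0, "jaw": 0}, {"x": 0, "y": 0, "z": 0, "wx": 0, "wy": 0, "wz": 0, "jaw": 0}])

```text
time: 9.65
tcp_pos: [574.6, 225.4, 164.5]
tcp_rot: [-0.0, 0.826, -0.564, -0.0]
ft_force: [0.1, 0.8, 0.3]
width: 1.001
```

```bash
cat > wcase.py <<'E'
import sys
from wh import *
import fit
from fit import box
c=wcam(); cv2.imwrite(f"pics/{sys.argv[1]}.png",c["frame"]); print(env.get_obs()["tcp_pos"].round(1))
W=dict(well_small_round=(50,50),well_large_round=(-50,50),well_square=(50,-50),well_slot=(-50,-50))
obs=[]
R=np.array([[.975,-.223],[.223,.975]])
for t,o in W.items():
    u=proj(c,[[*(np.array([556.5,238.8])+R@o),20]])[0]
    for d in env.cut_out(t,"wrist"):
        e=d["extent"]; v=np.array([(e[0]+e[2])/2,(e[1]+e[3])/2])
        if np.hypot(*(v-u))<25 and e[2]-e[0]>50: obs.append((c,d["mask"].astype(float),*o)); print(t,round(float(d["conf"]),2),v-u); break
def case(p):
    s=0;ca,sa=np.cos(p[2]),np.sin(p[2])
    for (c,mk,ox,oy) in obs: s+=np.abs(fit.mask(c,[box(98,98,20,20)],p[0]+ca*ox-sa*oy,p[1]+sa*ox+ca*oy,p[2])-mk).sum()/mk.sum()
    return s
r=minimize(case,[556,239,.22],method="Nelder-Mead",options=dict(initial_simplex=[[550,240,.2],[560,245,.2],[557,234,.2],[556,240,0.26]],maxiter=80,xatol=.1,fatol=1e-3))
print(r.x.round(3),r.fun/len(obs)); ca,sa=np.cos(r.x[2]),np.sin(r.x[2])
print({t:np.round([r.x[0]+ca*o[0]-sa*o[1],r.x[1]+sa*o[0]+ca*o[1]],1).tolist() for t,o in W.items()})
for d in env.cut_out("objective","wrist")[:2]:
    P=[fit.M["objective"][0]+[0,0,10]]; q=fit.fit(P,[(c,d["mask"].astype(float))],(595,299),False); print("objective",d["conf"],q.x.round(1),round(q.fun,2))
E
python3 wcase.py w4
```

```text
[574.5 225.7 164.4]
well_small_round 0.76 [ 2.32975408 -3.02248701]
well_large_round 0.77 [ 4.44460555 -3.708389  ]
well_square 0.69 [ 1.72898366 -4.26166535]
well_slot 0.75 [ 0.54005269 -5.21166464]
[5.56815e+02 2.39595e+02 2.24000e-01] 0.07591928085215496
{'well_small_round': [594.5, 299.5], 'well_large_round': [497.0, 277.2], 'well_square': [616.7, 202.0], 'well_slot': [519.2, 179.7]}
objective 0.68 [593.3 299. ] 0.03
```

>>> play_rows(deltas=[{"x": -1.4, "y": -4.3, "z": 0, "wx": 0, "wy": 0, "wz": 0, "jaw": 0}, {"x": -2.9, "y": -8.6, "z": 0, "wx": 0, "wy": 0, "wz": 0, "jaw": 0}, {"x": -4.4, "y": -12.9, "z": 0, "wx": 0, "wy": 0, "wz": 0, "jaw": 0}, {"x": -5.9, "y": -17.2, "z": 0, "wx": 0, "wy": 0, "wz": 0, "jaw": 0}, {"x": -7.5, "y": -21.5, "z": 0, "wx": 0, "wy": 0, "wz": 0, "jaw": 0}])

```text
time: 10.45
tcp_pos: [499.3, 8.1, 164.8]
tcp_rot: [-0.0, 0.825, -0.565, 0.0]
ft_force: [1.4, -0.7, -0.2]
width: 0.996
```

>>> play_rows(deltas=[{"x": -1.5, "y": -4, "z": 0, "wx": 0, "wy": 0, "wz": 0, "jaw": 0}, {"x": -2.95, "y": -6.75, "z": -2, "wx": 0, "wy": 0, "wz": 0, "jaw": 0}, {"x": -2.95, "y": -6.75, "z": -6, "wx": 0, "wy": 0, "wz": 0, "jaw": 0}, {"x": -2.95, "y": -6.75, "z": -9, "wx": 0, "wy": 0, "wz": 0, "jaw": 0}, {"x": -2.95, "y": -6.75, "z": -10, "wx": 0, "wy": 0, "wz": 0, "jaw": 0}])

```text
time: 10.95
tcp_pos: [468.7, -57.8, 62.3]
tcp_rot: [0.001, 0.825, -0.565, -0.002]
ft_force: [0.7, -0.3, -0.4]
width: 1.004
```

>>> play_rows(deltas=[{"x": 0, "y": 0, "z": -2, "wx": 0, "wy": 0, "wz": 0, "jaw": 0}, {"x": 0, "y": 0, "z": -4.5, "wx": 0, "wy": 0, "wz": 0, "jaw": 0}, {"x": 0, "y": 0, "z": -5.5, "wx": 0, "wy": 0, "wz": 0, "jaw": 0}, {"x": 0, "y": 0, "z": -5.5, "wx": 0, "wy": 0, "wz": 0, "jaw": 0}])

```text
time: 11.35
tcp_pos: [470.1, -57.6, 9.4]
tcp_rot: [0.0, 0.826, -0.564, -0.001]
ft_force: [0.2, -0.2, -0.0]
width: 1.002
```

>>> play_rows(deltas=[{"x": 0, "y": 0, "z": 0, "wx": 0, "wy": 0, "wz": 0, "jaw": 60}, {"x": 0, "y": 0, "z": 0, "wx": 0, "wy": 0, "wz": 0, "jaw": 255}, {"x": 0, "y": 0, "z": 0, "wx": 0, "wy": 0, "wz": 0, "jaw": 255}, {"x": 0, "y": 0, "z": 0, "wx": 0, "wy": 0, "wz": 0, "jaw": 255}, {"x": 0, "y": 0, "z": 0, "wx": 0, "wy": 0, "wz": 0, "jaw": 255}])

```text
time: 11.85
tcp_pos: [471.4, -58.1, 11.3]
tcp_rot: [-0.0, 0.825, -0.565, 0.001]
ft_force: [-2.4, 1.0, 9.4]
width: 0.567
```

>>> play_rows(deltas=[{"x": 0, "y": 0, "z": 2, "wx": 0, "wy": 0, "wz": 0, "jaw": 255}, {"x": 0, "y": 0, "z": 5, "wx": 0, "wy": 0, "wz": 0, "jaw": 255}, {"x": 0, "y": 1, "z": 8, "wx": 0, "wy": 0, "wz": 0, "jaw": 255}, {"x": 0, "y": 4, "z": 9, "wx": 0, "wy": 0, "wz": 0, "jaw": 255}, {"x": 0, "y": 8.5, "z": 9, "wx": 0, "wy": 0, "wz": 0, "jaw": 255}])

```text
time: 12.35
tcp_pos: [471.9, 25.7, 102.2]
tcp_rot: [-0.001, 0.824, -0.567, 0.002]
ft_force: [0.8, 0.9, -3.0]
width: 0.564
```

>>> play_rows(deltas=[{"x": 0.5, "y": 4.6, "z": 0, "wx": 0, "wy": 0, "wz": 0, "jaw": 255}, {"x": 1, "y": 9.2, "z": 0, "wx": 0, "wy": 0, "wz": 0, "jaw": 255}, {"x": 1.6, "y": 13.8, "z": 0, "wx": 0, "wy": 0, "wz": 0, "jaw": 255}, {"x": 2.2, "y": 18.4, "z": 0, "wx": 0, "wy": 0, "wz": 0, "jaw": 255}, {"x": 2.7, "y": 22.4, "z": 0, "wx": 0, "wy": 0, "wz": 0, "jaw": 255}])

```text
time: 12.85
tcp_pos: [497.4, 253.3, 100.4]
tcp_rot: [-0.0, 0.825, -0.564, 0.0]
ft_force: [0.8, -0.2, -3.2]
width: 0.561
```

>>> play_rows(deltas=[{"x": 0, "y": 2.5, "z": 0, "wx": 0, "wy": 0, "wz": 0, "jaw": 255}, {"x": 0, "y": 2.6, "z": -2, "wx": 0, "wy": 0, "wz": 0, "jaw": 255}, {"x": 0, "y": 2.6, "z": -5, "wx": 0, "wy": 0, "wz": 0, "jaw": 255}, {"x": 0, "y": 2.6, "z": -7, "wx": 0, "wy": 0, "wz": 0, "jaw": 255}, {"x": 0, "y": 2.6, "z": -7, "wx": 0, "wy": 0, "wz": 0, "jaw": 255}])

```text
time: 13.35
tcp_pos: [495.8, 275.7, 27.4]
tcp_rot: [0.002, 0.825, -0.565, -0.001]
ft_force: [-0.3, -0.2, -3.4]
width: 0.564
```

```bash
python3 wlook.py w5
```

```text
13.4 [496.8 276.4  29.3] [-0.08  0.49 -0.62  1.79  0.33  0.98 -2.03]
phi -1.2 toolz [-0.002 -0.001 -1.   ]
```

View pics/w5.png

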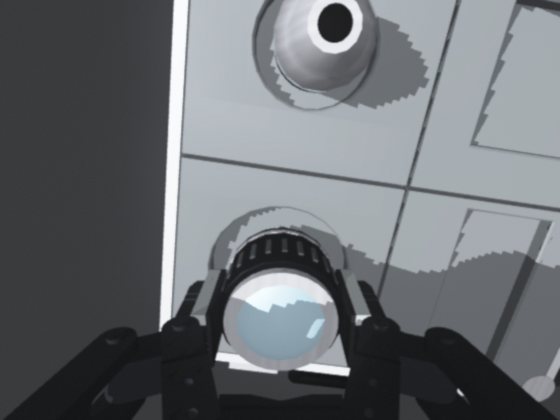

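>>> play_rows(deltas=[{"x": 0, "y": 0, "z": -0.3, "wx": 0, "wy": 0, "wz": 0, "jaw": 255}, {"x": 0, "y": 0, "z": -0.6, "wx": 0, "wy": 0, "wz": 0, "jaw": 255}, {"x": 0, "y": 0, "z": -0.75, "wx": 0, "wy": 0, "wz": 0, "jaw": 255}, {"x": 0, "y": 0, "z": -0.85, "wx": 0, "wy": 0, "wz": 0, "jaw": 255}, {"x": 0, "y": 0, "z": -0.85, "wx": 0, "wy": 0, "wz": 0, "jaw": 255}])

```text
time: 13.9
tcp_pos: [497.6, 277.0, 21.5]
tcp_rot: [-0.0, 0.825, -0.565, 0.0]
ft_force: [-0.8, 0.7, -3.1]
width: 0.565
```

>>> play_rows(deltas=[{"x": 0, "y": 0, "z": -0.1, "wx": 0, "wy": 0, "wz": 0, "jaw": 255}, {"x": 0, "y": 0, "z": -0.15, "wx": 0, "wy": 0, "wz": 0, "jaw": 255}, {"x": 0, "y": 0, "z": -0.15, "wx": 0, "wy": 0, "wz": 0, "jaw": 255}])

```text
time: 14.2
tcp_pos: [497.6, 277.0, 21.4]
tcp_rot: [0.0, 0.825, -0.565, 0.0]
ft_force: [-6.2, -5.4, 15.0]
width: 0.56
```

>>> play_rows(deltas=[{"x": 0, "y": 0, "z": 0.1, "wx": 0, "wy": 0, "wz": 0, "jaw": 100}, {"x": 0, "y": 0, "z": 0.1, "wx": 0, "wy": 0, "wz": 0, "jaw": 80}, {"x": 0, "y": 0, "z": 0.1, "wx": 0, "wy": 0, "wz": 0, "jaw": 50}, {"x": 0, "y": 0, "z": 0.1, "wx": 0, "wy": 0, "wz": 0, "jaw": 40}, {"x": 0, "y": 0, "z": 0.1, "wx": 0, "wy": 0, "wz": 0, "jaw": 30}])

```text
time: 14.7
tcp_pos: [497.5, 277.0, 20.7]
tcp_rot: [0.0, 0.825, -0.565, -0.0]
ft_force: [0.3, -0.1, -1.0]
width: 0.88
```

>>> play_rows(deltas=[{"x": 0, "y": 0, "z": 2, "wx": 0, "wy": 0, "wz": 0, "jaw": 30}, {"x": 0, "y": 0, "z": 5, "wx": 0, "wy": 0, "wz": 0, "jaw": 0}, {"x": 0, "y": 0, "z": 9.5, "wx": 0, "wy": 0, "wz": 0, "jaw": 0}, {"x": 1.5, "y": -2, "z": 13, "wx": 0, "wy": 0, "wz": 0, "jaw": 0}, {"x": 3, "y": -5, "z": 14.2, "wx": 0, "wy": 0, "wz": 0, "jaw": 0}])

```text
time: 15.2
tcp_pos: [528.6, 229.4, 167.1]
tcp_rot: [-0.003, 0.826, -0.563, 0.001]
ft_force: [1.2, -0.6, 0.5]
width: 0.999
```

>>> play_rows(deltas=[{"x": 0, "y": 0, "z": 0, "wx": 0, "wy": 0, "wz": 0, "jaw": 0}, {"x": 0, "y": 0, "z": 0, "wx": 0, "wy": 0, "wz": 0, "jaw": 0}])

```text
time: 15.4
tcp_pos: [527.9, 226.1, 162.8]
tcp_rot: [-0.0, 0.825, -0.565, 0.0]
ft_force: [-0.8, 0.7, -0.5]
width: 1.005
```

```bash
cat >> wcase.py <<'E'
for d in env.cut_out("condenser_lens","wrist")[:2]:
    P=[fit.M["condenser_lens"][0]+[0,0,10]]; q=fit.fit(P,[(c,d["mask"].astype(float))],(497,277),False); print("condenser",d["conf"],q.x.round(1),round(q.fun,2))
E
python3 wcase.py w6
```

```text
[527.1 227.1 162.4]
well_small_round 0.7 [ 4.89024989 -3.12137529]
well_large_round 0.86 [ 3.42921729 -2.70866059]
well_square 0.71 [ 1.82583196 -3.91361612]
well_slot 0.69 [ 2.73489386 -8.61990152]
[5.56756e+02 2.39785e+02 2.24000e-01] 0.1646007987381754
{'well_small_round': [594.4, 299.7], 'well_large_round': [496.9, 277.4], 'well_square': [616.6, 202.2], 'well_slot': [519.1, 179.9]}
objective 0.83 [593.2 298.9] 0.03
condenser 0.79 [496.6 276.8] 0.05
```

View pics/w6.png

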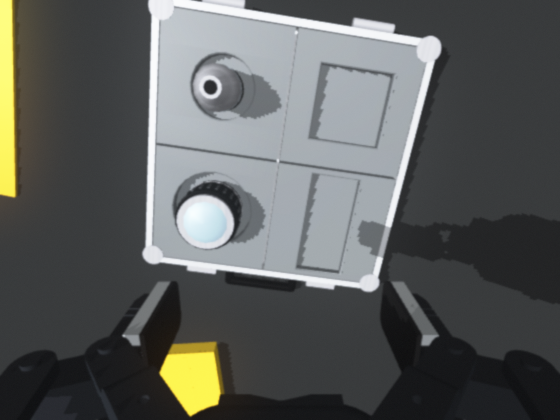

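```bash
python3 - <<'E'
from h import *
import pickle
S=pickle.load(open("S.pkl","rb"));c=S["top"]
# bottle base center px approx from ct2 crop (205,285)/3+(260,90); disc (385,245)/3
for n,p,z in(("bottle base",(205,288),5),("bottle top",(211,263),35),("disc",(385,245),5)):
    uv=(p[0]/3+260,p[1]/3+90); print(n,uv,back(c,uv,z))
E
```

```text
bottle base (328.3333333333333, 186.0) [ 516.77990732 -140.11038855]
bottle top (330.3333333333333, 177.66666666666669) [ 526.04476645 -142.54110084]
disc (388.33333333333337, 171.66666666666669) [ 526.91126336 -269.28703863]
```

>>> play_rows(deltas=[{"x": 0.6, "y": -4.6, "z": 0, "wx": 0, "wy": 0, "wz": 0.1, "jaw": 0}, {"x": 1.3, "y": -9.2, "z": 0, "wx": 0, "wy": 0, "wz": 0.2, "jaw": 0}, {"x": 2, "y": -13.8, "z": 0, "wx": 0, "wy": 0, "wz": 0.3, "jaw": 65}, {"x": 2.7, "y": -18.4, "z": 0, "wx": 0, "wy": 0, "wz": 0.4, "jaw": 65}, {"x": 3.4, "y": -23, "z": 0, "wx": 0, "wy": 0, "wz": 0.49, "jaw": 65}])

```text
time: 16.25
tcp_pos: [561.4, -4.6, 162.9]
tcp_rot: [0.0, 0.938, -0.345, 0.0]
ft_force: [0.8, 0.4, 0.9]
width: 0.746
```

>>> play_rows(deltas=[{"x": 0.6, "y": -4.6, "z": 0, "wx": 0, "wy": 0, "wz": 0, "jaw": 65}, {"x": 1.2, "y": -9.2, "z": 0, "wx": 0, "wy": 0, "wz": 0, "jaw": 65}, {"x": 1.8, "y": -13.8, "z": 0, "wx": 0, "wy": 0, "wz": 0, "jaw": 65}, {"x": 2.45, "y": -18.65, "z": 0, "wx": 0, "wy": 0, "wz": 0, "jaw": 65}, {"x": 2.45, "y": -18.65, "z": 0, "wx": 0, "wy": 0, "wz": 0, "jaw": 65}])

```text
time: 16.75
tcp_pos: [585.0, -198.1, 161.9]
tcp_rot: [0.002, 0.936, -0.352, -0.0]
ft_force: [-0.7, 0.4, -0.6]
width: 0.744
```

>>> play_rows(deltas=[{"x": 0, "y": 0, "z": -2, "wx": 0, "wy": 0, "wz": 0, "jaw": 65}, {"x": 0, "y": 0, "z": -4, "wx": 0, "wy": 0, "wz": 0, "jaw": 65}, {"x": 0, "y": 0, "z": -6, "wx": 0, "wy": 0, "wz": 0, "jaw": 65}, {"x": 0, "y": 0, "z": -6, "wx": 0, "wy": 0, "wz": 0, "jaw": 65}, {"x": 0, "y": 0, "z": -6, "wx": 0, "wy": 0, "wz": 0, "jaw": 65}])

```text
time: 17.25
tcp_pos: [586.1, -189.1, 103.1]
tcp_rot: [-0.0, 0.938, -0.347, -0.0]
ft_force: [0.2, 0.2, 1.1]
width: 0.748
```

```bash
python3 wlook.py w7 filter_cube prism_slider; python3 -c "
from wh import *
print(env.get_obs()['width'])"
```

```text
17.3 [ 586.5 -189.3  103.8] [ 0.63  0.46 -0.5   1.61  0.23  1.13 -0.64]
phi -0.71 toolz [ 0.001 -0.    -1.   ]
filter_cube 0.77 [240.0, 0.0, 325.0, 36.0] [ 6.8058e+02 -8.4430e+01  6.4000e-01] 0.03
filter_cube 0.6 [248.0, 186.0, 315.0, 267.0] [ 586.04 -189.06    0.85] 0.03
prism_slider 0.84 [108.0, 288.0, 210.0, 353.0] [ 4.2536e+02 -1.7678e+02  1.7000e-01] 1.29
0.7449320020205602
```

View pics/w7.png

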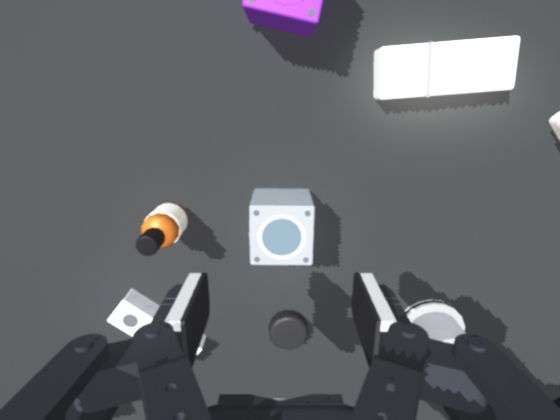

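>>> play_rows(deltas=[{"x": 0, "y": 0, "z": -3, "wx": 0, "wy": 0, "wz": 0, "jaw": 65}, {"x": 0, "y": 0, "z": -6, "wx": 0, "wy": 0, "wz": 0, "jaw": 65}, {"x": 0, "y": 0, "z": -8.5, "wx": 0, "wy": 0, "wz": 0, "jaw": 65}, {"x": 0, "y": 0, "z": -9.2, "wx": 0, "wy": 0, "wz": 0, "jaw": 65}, {"x": 0, "y": 0, "z": -9.2, "wx": 0, "wy": 0, "wz": 0, "jaw": 65}])

```text
time: 17.9
tcp_pos: [585.9, -189.5, 10.8]
tcp_rot: [-0.0, 0.938, -0.348, -0.0]
ft_force: [-0.2, -0.3, 0.8]
width: 0.746
```

>>> play_rows(deltas=[{"x": 0, "y": 0, "z": 0, "wx": 0, "wy": 0, "wz": 0, "jaw": 100}, {"x": 0, "y": 0, "z": 0, "wx": 0, "wy": 0, "wz": 0, "jaw": 255}, {"x": 0, "y": 0, "z": 0, "wx": 0, "wy": 0, "wz": 0, "jaw": 255}, {"x": 0, "y": 0, "z": 0, "wx": 0, "wy": 0, "wz": 0, "jaw": 255}, {"x": 0, "y": 0, "z": 0, "wx": 0, "wy": 0, "wz": 0, "jaw": 255}])

```text
time: 18.4
tcp_pos: [587.4, -189.9, 12.8]
tcp_rot: [0.0, 0.938, -0.348, 0.002]
ft_force: [1.0, -0.6, 7.1]
width: 0.456
```

>>> play_rows(deltas=[{"x": 0, "y": 0, "z": 2, "wx": 0, "wy": 0, "wz": 0, "jaw": 255}, {"x": 0, "y": 0, "z": 5, "wx": 0, "wy": 0, "wz": 0, "jaw": 255}, {"x": 0, "y": 1, "z": 8, "wx": 0, "wy": 0, "wz": 0, "jaw": 255}, {"x": 0, "y": 4, "z": 9, "wx": 0, "wy": 0, "wz": 0, "jaw": 255}, {"x": 0, "y": 8.5, "z": 9, "wx": 0, "wy": 0, "wz": 0, "jaw": 255}])

```text
time: 18.9
tcp_pos: [587.2, -106.9, 103.6]
tcp_rot: [0.0, 0.937, -0.35, 0.002]
ft_force: [0.2, 0.5, -1.2]
width: 0.459
```

>>> play_rows(deltas=[{"x": 0.5, "y": 4.5, "z": 0, "wx": 0, "wy": 0, "wz": -0.1, "jaw": 255}, {"x": 1, "y": 9, "z": 0, "wx": 0, "wy": 0, "wz": -0.2, "jaw": 255}, {"x": 1.5, "y": 13.5, "z": 0, "wx": 0, "wy": 0, "wz": -0.3, "jaw": 255}, {"x": 2, "y": 18, "z": 0, "wx": 0, "wy": 0, "wz": -0.4, "jaw": 255}, {"x": 2.5, "y": 22.5, "z": 0, "wx": 0, "wy": 0, "wz": -0.5, "jaw": 255}])

```text
time: 19.4
tcp_pos: [611.1, 122.2, 101.6]
tcp_rot: [-0.0, 0.821, -0.571, 0.0]
ft_force: [0.4, 0.2, -0.8]
width: 0.462
```

>>> play_rows(deltas=[{"x": 0.3, "y": 4.5, "z": 0, "wx": 0, "wy": 0, "wz": -0.1, "jaw": 255}, {"x": 0.6, "y": 7.5, "z": 0, "wx": 0, "wy": 0, "wz": -0.136, "jaw": 255}, {"x": 0.6, "y": 8.15, "z": -2, "wx": 0, "wy": 0, "wz": -0.136, "jaw": 255}, {"x": 0.6, "y": 8.15, "z": -5, "wx": 0, "wy": 0, "wz": -0.136, "jaw": 255}, {"x": 0.6, "y": 8.15, "z": -5, "wx": 0, "wy": 0, "wz": -0.136, "jaw": 255}])

```text
time: 19.9
tcp_pos: [614.5, 201.3, 47.3]
tcp_rot: [0.003, 0.782, -0.623, -0.002]
ft_force: [-0.1, -0.8, -1.6]
width: 0.455
```

```bash
python3 wlook.py w8; python3 -c "
from wh import *
print(env.get_obs()['width'])"
```

```text
19.95 [615.8 201.3  49.7] [-0.03  0.58 -0.48  1.56  0.29  1.08 -1.93]
phi -1.346 toolz [-0.003 -0.001 -1.   ]
0.46188178381836653
```

View pics/w8.png

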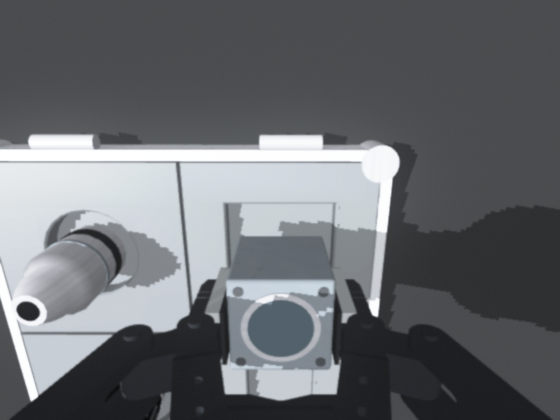

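>>> play_rows(deltas=[{"x": 0, "y": 0, "z": -1.2, "wx": 0, "wy": 0, "wz": 0, "jaw": 255}, {"x": 0, "y": 0, "z": -2.2, "wx": 0, "wy": 0, "wz": 0, "jaw": 255}, {"x": 0, "y": 0, "z": -2.6, "wx": 0, "wy": 0, "wz": 0, "jaw": 255}, {"x": 0, "y": 0, "z": -2.8, "wx": 0, "wy": 0, "wz": 0, "jaw": 255}, {"x": 0, "y": 0, "z": -2.8, "wx": 0, "wy": 0, "wz": 0, "jaw": 255}])

```text
time: 20.45
tcp_pos: [617.2, 201.9, 23.2]
tcp_rot: [-0.0, 0.782, -0.623, 0.0]
ft_force: [0.0, -0.2, -2.0]
width: 0.458
```

>>> play_rows(deltas=[{"x": 0, "y": 0, "z": -0.05, "wx": 0, "wy": 0, "wz": 0, "jaw": 255}, {"x": 0, "y": 0, "z": -0.1, "wx": 0, "wy": 0, "wz": 0, "jaw": 255}, {"x": 0, "y": 0, "z": -0.1, "wx": 0, "wy": 0, "wz": 0, "jaw": 255}])

```text
time: 20.75
tcp_pos: [617.4, 202.0, 22.9]
tcp_rot: [-0.0, 0.782, -0.623, 0.0]
ft_force: [-2.2, -0.8, 5.3]
width: 0.461
```

>>> play_rows(deltas=[{"x": 0, "y": 0, "z": 0.05, "wx": 0, "wy": 0, "wz": 0, "jaw": 125}, {"x": 0, "y": 0, "z": 0.05, "wx": 0, "wy": 0, "wz": 0, "jaw": 105}, {"x": 0, "y": 0, "z": 0.05, "wx": 0, "wy": 0, "wz": 0, "jaw": 80}, {"x": 0, "y": 0, "z": 0.05, "wx": 0, "wy": 0, "wz": 0, "jaw": 70}, {"x": 0, "y": 0, "z": 0.05, "wx": 0, "wy": 0, "wz": 0, "jaw": 65}])

```text
time: 21.25
tcp_pos: [617.0, 202.0, 22.3]
tcp_rot: [0.0, 0.782, -0.623, 0.0]
ft_force: [-0.0, -0.2, -0.2]
width: 0.745
```

>>> play_rows(deltas=[{"x": 0, "y": 0, "z": 2, "wx": 0, "wy": 0, "wz": 0, "jaw": 65}, {"x": 0, "y": 0, "z": 5, "wx": 0, "wy": 0, "wz": 0, "jaw": 40}, {"x": 0, "y": 0, "z": 9.5, "wx": 0, "wy": 0, "wz": 0, "jaw": 40}, {"x": -2.5, "y": -1, "z": 13, "wx": 0, "wy": 0, "wz": 0, "jaw": 40}, {"x": -5.8, "y": -3, "z": 14, "wx": 0, "wy": 0, "wz": 0, "jaw": 40}])

```text
time: 21.75
tcp_pos: [560.3, 174.1, 166.4]
tcp_rot: [-0.003, 0.783, -0.623, 0.001]
ft_force: [1.0, 0.5, 1.0]
width: 0.843
```

>>> play_rows(deltas=[{"x": 0, "y": 0, "z": 0, "wx": 0, "wy": 0, "wz": 0, "jaw": 40}, {"x": 0, "y": 0, "z": 0, "wx": 0, "wy": 0, "wz": 0, "jaw": 40}])

```text
time: 21.95
tcp_pos: [559.1, 171.5, 162.9]
tcp_rot: [-0.0, 0.782, -0.624, 0.001]
ft_force: [0.3, 0.4, 0.4]
width: 0.84
```

```bash
cat >> wcase.py <<'E'
for d in env.cut_out("filter_cube","wrist")[:2]:
    P=[fit.M["filter_cube"][0]+[0,0,10]]; q=fit.fit(P,[(c,d["mask"].astype(float))],(616,202),True); print("cube",d["conf"],q.x.round(2),round(q.fun,2))
E
python3 wcase.py w9
```

```text
[559.3 171.9 162.4]
well_small_round 0.57 [ 0.92437684 -4.15833559]
well_large_round 0.57 [ 2.88542860e-04 -2.40784613e+00]
[5.57436e+02 2.38527e+02 2.24000e-01] 0.3924034979948613
{'well_small_round': [595.1, 298.4], 'well_large_round': [497.6, 276.2], 'well_square': [617.3, 200.9], 'well_slot': [519.8, 178.7]}
objective 0.57 [593.2 299. ] 0.04
condenser 0.68 [496.3 276.9] 0.05
condenser 0.26 [527.3 295.6] 0.82
cube 0.73 [521.24 194.93   2.3 ] 0.7
cube 0.57 [616.34 202.29   1.79] 0.02
```

View pics/w9.png

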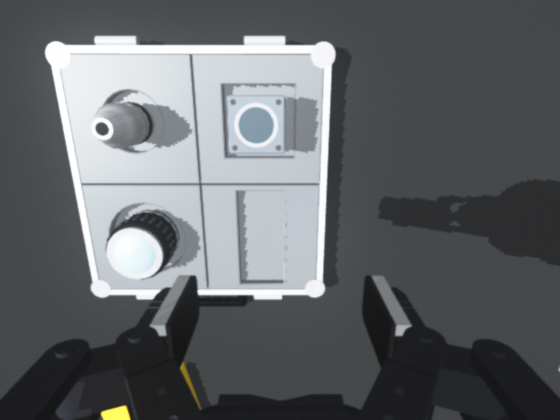

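>>> play_rows(deltas=[{"x": -1, "y": -3.4, "z": 0, "wx": 0, "wy": 0, "wz": 0.14, "jaw": 90}, {"x": -2, "y": -6.8, "z": 0, "wx": 0, "wy": 0, "wz": 0.28, "jaw": 90}, {"x": -3, "y": -10.2, "z": 0, "wx": 0, "wy": 0, "wz": 0.42, "jaw": 90}, {"x": -4, "y": -13.6, "z": 0, "wx": 0, "wy": 0, "wz": 0.56, "jaw": 90}, {"x": -5, "y": -17, "z": 0, "wx": 0, "wy": 0, "wz": 0.7, "jaw": 90}])

```text
time: 22.85
tcp_pos: [508.6, 0.7, 162.3]
tcp_rot: [-0.0, 0.949, -0.315, 0.0]
ft_force: [0.4, -0.0, 0.3]
width: 0.647
```

>>> play_rows(deltas=[{"x": -1, "y": -3.4, "z": 0, "wx": 0, "wy": 0, "wz": 0.14, "jaw": 90}, {"x": -2, "y": -6.8, "z": 0, "wx": 0, "wy": 0, "wz": 0.28, "jaw": 90}, {"x": -3, "y": -10.2, "z": 0, "wx": 0, "wy": 0, "wz": 0.42, "jaw": 90}, {"x": -4, "y": -13.6, "z": 0, "wx": 0, "wy": 0, "wz": 0.56, "jaw": 90}, {"x": -5, "y": -17, "z": 0, "wx": 0, "wy": 0, "wz": 0.7, "jaw": 90}])

```text
time: 23.35
tcp_pos: [458.6, -169.3, 162.4]
tcp_rot: [0.0, 1.0, 0.03, 0.0]
ft_force: [-0.1, -0.3, 1.3]
width: 0.646
```

>>> play_rows(deltas=[{"x": -0.77, "y": -2.9, "z": 0, "wx": 0, "wy": 0, "wz": 0.12, "jaw": 90}, {"x": -0.77, "y": -2.9, "z": -3, "wx": 0, "wy": 0, "wz": 0.12, "jaw": 90}, {"x": -0.77, "y": -2.9, "z": -6, "wx": 0, "wy": 0, "wz": 0.12, "jaw": 90}, {"x": -0.77, "y": -2.9, "z": -6, "wx": 0, "wy": 0, "wz": 0.12, "jaw": 90}, {"x": -0.77, "y": -2.9, "z": -6, "wx": 0, "wy": 0, "wz": 0.12, "jaw": 90}])

```text
time: 23.85
tcp_pos: [451.5, -196.7, 102.8]
tcp_rot: [-0.0, 0.996, 0.087, -0.0]
ft_force: [0.3, -0.3, -0.7]
width: 0.645
```

```bash
python3 wlook.py w10 prism_slider; python3 -c "
from wh import *
print(env.get_obs()['width'])"
```

```text
23.9 [ 452.1 -197.   103.6] [ 0.73  0.19 -0.44  1.93  0.09  1.03  0.42]
phi 0.175 toolz [ 0.001 -0.    -1.   ]
prism_slider 0.7 [260.0, 164.0, 299.0, 267.0] [ 450.71 -196.04    1.76] 0.04
0.6472759959858808
```

View pics/w10.png

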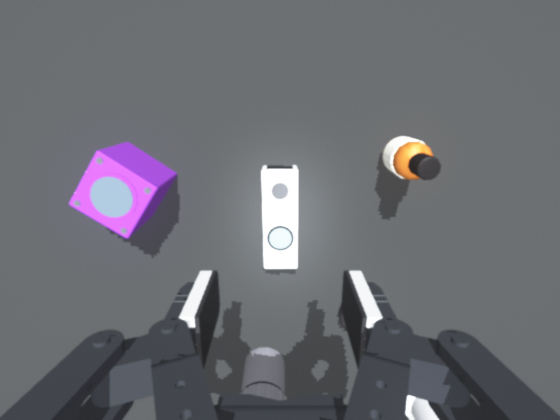

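>>> play_rows(deltas=[{"x": 0, "y": 0.05, "z": -3, "wx": 0, "wy": 0, "wz": 0, "jaw": 90}, {"x": 0, "y": 0.05, "z": -6, "wx": 0, "wy": 0, "wz": 0, "jaw": 90}, {"x": 0, "y": 0.05, "z": -8.5, "wx": 0, "wy": 0, "wz": 0, "jaw": 90}, {"x": 0, "y": 0.05, "z": -9.3, "wx": 0, "wy": 0, "wz": 0, "jaw": 90}, {"x": 0, "y": 0.05, "z": -9.3, "wx": 0, "wy": 0, "wz": 0, "jaw": 90}])

```text
time: 24.45
tcp_pos: [451.5, -196.5, 9.7]
tcp_rot: [-0.0, 0.996, 0.087, -0.0]
ft_force: [-0.1, -0.2, -0.1]
width: 0.648
```

>>> play_rows(deltas=[{"x": 0, "y": 0, "z": 0, "wx": 0, "wy": 0, "wz": 0, "jaw": 130}, {"x": 0, "y": 0, "z": 0, "wx": 0, "wy": 0, "wz": 0, "jaw": 255}, {"x": 0, "y": 0, "z": 0, "wx": 0, "wy": 0, "wz": 0, "jaw": 255}, {"x": 0, "y": 0, "z": 0, "wx": 0, "wy": 0, "wz": 0, "jaw": 255}, {"x": 0, "y": 0, "z": 0, "wx": 0, "wy": 0, "wz": 0, "jaw": 255}])

```text
time: 24.95
tcp_pos: [452.4, -197.0, 11.1]
tcp_rot: [0.001, 0.996, 0.087, 0.001]
ft_force: [-2.1, 0.8, 8.2]
width: 0.253
```

>>> play_rows(deltas=[{"x": 0, "y": 0, "z": 1, "wx": 0, "wy": 0, "wz": 0, "jaw": 255}, {"x": 0, "y": 0, "z": 3, "wx": 0, "wy": 0, "wz": 0, "jaw": 255}, {"x": 0, "y": 0, "z": 6, "wx": 0, "wy": 0, "wz": 0, "jaw": 255}, {"x": 0, "y": 0, "z": 9, "wx": 0, "wy": 0, "wz": 0, "jaw": 255}, {"x": 0, "y": 0, "z": 9, "wx": 0, "wy": 0, "wz": 0, "jaw": 255}])

```text
time: 25.45
tcp_pos: [453.8, -197.4, 104.2]
tcp_rot: [0.002, 0.996, 0.087, 0.003]
ft_force: [0.9, 0.1, -0.2]
width: 0.256
```

```bash
python3 wlook.py w11
```

```text
25.5 [ 452.7 -197.1  102. ] [ 0.73  0.19 -0.45  1.94  0.1   1.03  0.41]
phi 0.174 toolz [ 0.004 -0.002 -1.   ]
```

View pics/w11.png

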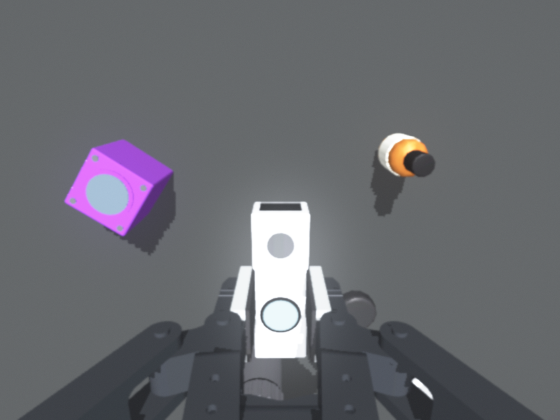

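>>> play_rows(deltas=[{"x": 0.6, "y": 3.4, "z": 0, "wx": 0, "wy": 0, "wz": -0.13, "jaw": 255}, {"x": 1.2, "y": 6.8, "z": 0, "wx": 0, "wy": 0, "wz": -0.26, "jaw": 255}, {"x": 1.8, "y": 10.2, "z": 0, "wx": 0, "wy": 0, "wz": -0.39, "jaw": 255}, {"x": 2.4, "y": 13.6, "z": 0, "wx": 0, "wy": 0, "wz": -0.52, "jaw": 255}, {"x": 3, "y": 17, "z": 0, "wx": 0, "wy": 0, "wz": -0.65, "jaw": 255}])

```text
time: 26.0
tcp_pos: [480.7, -25.2, 98.8]
tcp_rot: [0.0, 0.971, -0.238, -0.0]
ft_force: [0.8, -0.1, -1.0]
width: 0.256
```

>>> play_rows(deltas=[{"x": 0.6, "y": 3.4, "z": 0, "wx": 0, "wy": 0, "wz": -0.13, "jaw": 255}, {"x": 1.2, "y": 6.8, "z": 0, "wx": 0, "wy": 0, "wz": -0.26, "jaw": 255}, {"x": 1.8, "y": 10.2, "z": 0, "wx": 0, "wy": 0, "wz": -0.39, "jaw": 255}, {"x": 2.4, "y": 13.6, "z": 0, "wx": 0, "wy": 0, "wz": -0.52, "jaw": 255}, {"x": 3, "y": 17, "z": 0, "wx": 0, "wy": 0, "wz": -0.65, "jaw": 255}])

```text
time: 26.5
tcp_pos: [510.8, 144.6, 98.7]
tcp_rot: [0.0, 0.844, -0.536, -0.0]
ft_force: [0.5, -0.1, -0.3]
width: 0.256
```

>>> play_rows(deltas=[{"x": 0.4, "y": 2, "z": 0, "wx": 0, "wy": 0, "wz": -0.12, "jaw": 255}, {"x": 0.77, "y": 3.6, "z": 0, "wx": 0, "wy": 0, "wz": -0.22, "jaw": 255}, {"x": 0.77, "y": 3.6, "z": -2, "wx": 0, "wy": 0, "wz": -0.22, "jaw": 255}, {"x": 0.77, "y": 3.6, "z": -4, "wx": 0, "wy": 0, "wz": -0.22, "jaw": 255}, {"x": 0.77, "y": 3.6, "z": -4, "wx": 0, "wy": 0, "wz": -0.22, "jaw": 255}])

```text
time: 27.0
tcp_pos: [516.7, 178.7, 56.3]
tcp_rot: [0.002, 0.782, -0.623, -0.002]
ft_force: [-0.4, 0.0, -0.1]
width: 0.261
```

```bash
python3 wlook.py w12; python3 - <<'E'
from wh import *
c=wcam(); ca,sa=np.cos(.224),np.sin(.224)
# slot corners at z=20, and held slider top corners assuming centred at TCP
p=env.get_obs()["tcp_pos"]; print(p)
for cx,cy,z,l,w in((519,179.5,20,88,40),(p[0],p[1],p[2]-11.1+18,72,24)):
    print(proj(c,[[cx+ca*a*l/2-sa*b*w/2,cy+sa*a*l/2+ca*b*w/2,z] for a,b in((1,1),(1,-1),(-1,-1),(-1,1))]).round(0).tolist())
E
```

```text
27.05 [517.7 179.   58. ] [ 0.02  0.38 -0.51  1.83  0.22  0.99 -1.93]
phi -1.346 toolz [-0.003 -0.001 -1.   ]
[518.53980938 179.328625    59.16115858]
[[242.0, 169.0], [319.0, 169.0], [314.0, 314.0], [247.0, 314.0]]
[[251.0, 213.0], [311.0, 213.0], [307.0, 359.0], [255.0, 359.0]]
```

View pics/w12.png

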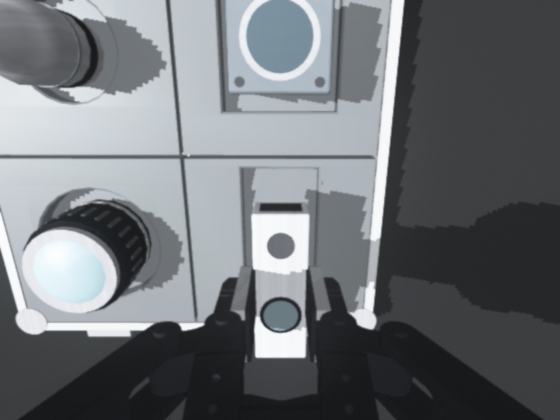

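>>> play_rows(deltas=[{"x": 0, "y": 0, "z": -1.2, "wx": 0, "wy": 0, "wz": 0, "jaw": 255}, {"x": 0, "y": 0, "z": -2.4, "wx": 0, "wy": 0, "wz": 0, "jaw": 255}, {"x": 0, "y": 0, "z": -3.2, "wx": 0, "wy": 0, "wz": 0, "jaw": 255}, {"x": 0, "y": 0, "z": -3.5, "wx": 0, "wy": 0, "wz": 0, "jaw": 255}, {"x": 0, "y": 0, "z": -3.5, "wx": 0, "wy": 0, "wz": 0, "jaw": 255}])

```text
time: 27.6
tcp_pos: [518.7, 179.4, 23.9]
tcp_rot: [0.0, 0.782, -0.623, -0.0]
ft_force: [0.4, 0.3, 0.2]
width: 0.253
```

>>> play_rows(deltas=[{"x": 0, "y": 0, "z": -0.08, "wx": 0, "wy": 0, "wz": 0, "jaw": 255}, {"x": 0, "y": 0, "z": -0.15, "wx": 0, "wy": 0, "wz": 0, "jaw": 255}, {"x": 0, "y": 0, "z": -0.15, "wx": 0, "wy": 0, "wz": 0, "jaw": 255}])

```text
time: 27.9
tcp_pos: [519.2, 179.6, 23.2]
tcp_rot: [-0.0, 0.782, -0.623, 0.0]
ft_force: [-0.7, -0.8, 1.2]
width: 0.257
```

>>> play_rows(deltas=[{"x": 0, "y": 0, "z": -0.05, "wx": 0, "wy": 0, "wz": 0, "jaw": 255}, {"x": 0, "y": 0, "z": -0.05, "wx": 0, "wy": 0, "wz": 0, "jaw": 175}, {"x": 0, "y": 0, "z": -0.05, "wx": 0, "wy": 0, "wz": 0, "jaw": 150}, {"x": 0, "y": 0, "z": -0.05, "wx": 0, "wy": 0, "wz": 0, "jaw": 130}, {"x": 0, "y": 0, "z": -0.05, "wx": 0, "wy": 0, "wz": 0, "jaw": 120}])

```text
time: 28.4
tcp_pos: [519.0, 179.4, 22.2]
tcp_rot: [0.0, 0.782, -0.623, -0.0]
ft_force: [-0.1, 0.2, -0.6]
width: 0.534
```

>>> play_rows(deltas=[{"x": 0, "y": 0, "z": 1, "wx": 0, "wy": 0, "wz": 0, "jaw": 110}, {"x": 0, "y": 0, "z": 4, "wx": 0, "wy": 0, "wz": 0, "jaw": 90}, {"x": 0, "y": 0, "z": 8.5, "wx": 0, "wy": 0, "wz": 0, "jaw": 60}, {"x": 0, "y": 0, "z": 13, "wx": 0, "wy": 0, "wz": 0, "jaw": 40}, {"x": -1, "y": 0, "z": 17, "wx": 0, "wy": 0, "wz": 0, "jaw": 40}])

```text
time: 28.9
tcp_pos: [509.6, 179.5, 195.4]
tcp_rot: [-0.001, 0.782, -0.623, 0.0]
ft_force: [0.9, -0.2, 0.8]
width: 0.844
```

>>> play_rows(deltas=[{"x": 0, "y": 0, "z": 1, "wx": 0, "wy": 0, "wz": 0, "jaw": 40}, {"x": 0, "y": 0, "z": 1, "wx": 0, "wy": 0, "wz": 0, "jaw": 40}, {"x": 0, "y": 0, "z": 1, "wx": 0, "wy": 0, "wz": 0, "jaw": 40}])

```text
time: 29.2
tcp_pos: [508.7, 179.1, 201.4]
tcp_rot: [0.001, 0.782, -0.623, -0.0]
ft_force: [-0.8, 0.3, -0.8]
width: 0.842
```

```bash
cat >> wcase.py <<'E'
for d in env.cut_out("prism_slider","wrist")[:2]:
    P=[fit.M["prism_slider"][0]+[0,0,12]]; q=fit.fit(P,[(c,d["mask"].astype(float))],(519,179),True); print("slider",d["conf"],q.x.round(2),round(q.fun,2))
E
python3 wcase.py w13
python3 - <<'E'
from fit import *
for n in("top","side"):
    c=env.capture(n); cv2.imwrite(f"pics/{n}13.png",c["frame"])
    for t,x0 in(("canister",(462,-333)),("camera_adapter",(614,-342))):
        for d in env.cut_out(t,n)[:2]:
            q=fit(M[t],[(c,d["mask"].astype(float))],x0,False); print(n,t,d["conf"],q.x.round(1),round(q.fun,2))
E
```

```text
[508.4 179.  200.8]
well_small_round 0.69 [-0.96928509  0.80730776]
well_large_round 0.83 [-2.34336113 -1.428648  ]
well_square 0.8 [-1.03508776  0.30347136]
well_slot 0.7 [-0.2643     -3.26976604]
[5.56664e+02 2.39288e+02 2.23000e-01] 0.29436089747149996
{'well_small_round': [594.4, 299.1], 'well_large_round': [496.9, 277.0], 'well_square': [616.5, 201.6], 'well_slot': [518.9, 179.5]}
objective 0.57 [593.  298.7] 0.07
condenser 0.63 [497.3 275.7] 0.08
cube 0.61 [6.1653e+02 2.0245e+02 2.2000e-01] 0.03
slider 0.86 [5.1930e+02 1.7967e+02 2.2000e-01] 0.03
top canister 0.74 [ 461.3 -332.6] 0.2
top camera_adapter 0.6 [ 615.  -343.3] 0.06
side canister 0.63 [ 1016.2 -1214. ] 1.0
side canister 0.55 [ 463.4 -335.1] 0.1
side camera_adapter 0.92 [ 615.6 -346.8] 0.06
```

View pics/w13.png

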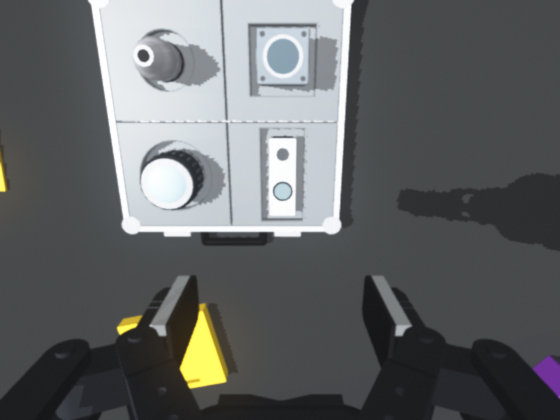

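View pics/side13.png

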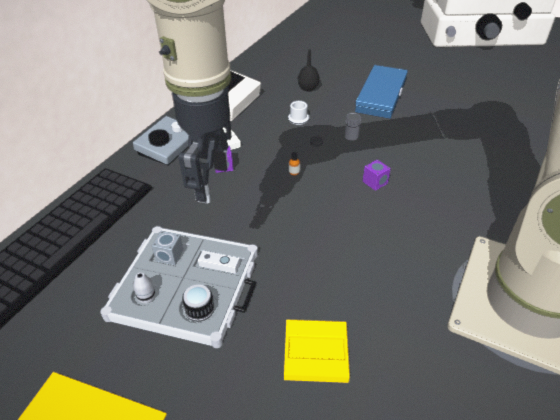

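All four optics stand centred in their wells: in the wrist picture the objective is at (160,58), cube at (283,56), condenser at (172,180) and slider at (283,175). The canister at (353,126) and adapter at (299,111) in the side picture have not moved, and the gripper is clear.

```bash
python3 -c "
from plant import env
print(env.job_done())"
```

```text
the job is handed in; nothing more can be done
None
```

All four optics are packed upright in their wells, and I handed the job in at about 30 s of the 115 s allowed. The hand-in reported no verdict.

- **Placing:** each optic was gripped, carried over and lowered onto the well floor. For the objective, condenser and cube, the contact showed in the force reading. The slider's contact reading was weak (about 1 N), but its height matched the expected floor height. Nothing was dropped.
- **Centring:** in the last wrist picture, all four sit within about 2 mm of their well centres (13 mm allowed), and the cube and slider line up with the case.
- **Look-alikes:** the canister and camera adapter were never touched. In the top picture they measure within about 1.5 mm of where they started. The side picture differs by up to about 2.3 mm, which is within measuring error.
- **Disagreements:** the network returned one false canister match in the side picture, which I rejected. Early side and top fits for the case differed by 1–2 mm. The last case fit also matched the picture less closely, because the packed optics partly cover the wells, but its centre agreed with the earlier fits.

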